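Tip the frozen puree balls into the bottle warmer and switch it on

TASK

Pick up the turquoise cup and tip all six frozen puree balls out of it into the basin of the bottle warmer; only after that push the warmer's toggle switch fully over to on. Leave the empty cup standing upright on the lowest grey tier, and do not shift or knock over the ramekin, pacifier box, bottle, spoon or tin.

Things in the scene. Friction and masses are not known exactly. Their poses are not given: they have to be found in the camera images.
- cup: Turquoise square tumbler, 62 x 62 mm, 85 mm tall, flat upright sides, walls and floor 3 mm, 0.06 to 0.13 kg, holding six balls. Origin: centre of its underside; z along its axis, x and y square to its sides. Balls leave only when it is tipped past level (100 to 110 deg): grip two facing sides with the gripper leaning 45 degrees, TCP on the axis 55 mm up, then swing over to the other side.
- tiers: Fixed stepped unit of pale grey plastic, x from -140 to +140 mm. Origin under the middle of the lowest tier, on the work surface. Lowest tier: top 30 mm up, flat, y -120 to +120 mm; the cup and the ramekin stand on it. Second: top 70 mm up, y +120 to +220 mm. Third: top 110 mm up, y +220 to +300 mm.
- warmer: Fixed white bottle warmer: an open round basin, 132 mm outside and 122 mm inside diameter, rim 110 mm and inner floor 50 mm above the work surface. Origin under the basin's centre, on the work surface. A low foot on its -y side carries the toggle switch: pivot 110 mm from the origin along the warmer's -y, 32 mm above the surface.
- toggle (a joint): Toggle switch of the warmer, rad: near 0 is off (leaning 0.4 rad to the warmer's -x), 0.8 is fully on (against its stop, leaning as far to the warmer's +x). It turns about the warmer's y axis, stays where it is left, and needs about 1 N at the tip until it meets its stop.
- toggle_tip (a point): Centre of the red ball, 26 mm in diameter, at the tip of the toggle switch, 70 mm from its pivot on a 10 mm steel rod. Push it with the fingertips about 10 mm below this centre at the start; pushed much lower it wedges under the fingers.
- ramekin: White ceramic ramekin with a knobbed lid (one piece), 82 mm across, 62 mm high, loose on the lowest tier. Origin at the centre of its underside.
- pacifier_box: Yellow pacifier box, 100 x 65 x 50 mm, loose on the second tier. Origin at the centre of its underside.
- bottle: Empty glass bottle, 58 mm across, 140 mm tall, standing loose on the third tier. Origin at the centre of its underside.
- spoon: Steel teaspoon, 140 mm long, lying loose on the work surface along its x. Origin at mid length, on the underside.
- tin: Tin with a green band, 84 mm across, 110 mm high, standing loose on the work surface. Origin at the centre of its underside.
- ball0_center (a point): Centre of a hard-frozen orange puree ball, 26 mm in diameter, 12 g, which rolls freely; it starts in the cup.
- ball1_center (a point): Centre of a hard-frozen orange puree ball, 26 mm in diameter, 12 g, which rolls freely; it starts in the cup.
- ball2_center (a point): Centre of a hard-frozen orange puree ball, 26 mm in diameter, 12 g, which rolls freely; it starts in the cup.
- ball3_center (a point): Centre of a hard-frozen orange puree ball, 26 mm in diameter, 12 g, which rolls freely; it starts in the cup.
- ball4_center (a point): Centre of a hard-frozen orange puree ball, 26 mm in diameter, 12 g, which rolls freely; it starts in the cup.
- ball5_center (a point): Centre of a hard-frozen orange puree ball, 26 mm in diameter, 12 g, which rolls freely; it starts in the cup.
There are look-alikes about, which are no part of the job. Of the things like the cup, leave any that is pink; of the rest the smaller one is meant.

How it is judged:
On the way, in this order (a step that is already met when the one before it is completed fails the run):
1. The cup is lifted off its tier in the gripper (height (world z) of cup above 0.08 m and contact force between the fingers and cup above 0.5 N), for 0.2 s.
2. All six balls lie in the warmer's basin while the cup is still held (horizontal distance between each of ball0_center, ball1_center, ball2_center, ball3_center, ball4_center, ball5_center and warmer below 0.058 m and z of ball0_center in the frame of warmer between 0.05 and 0.1 m and z of ball1_center in the frame of warmer between 0.05 and 0.1 m and z of ball2_center in the frame of warmer between 0.05 and 0.1 m and z of ball3_center in the frame of warmer between 0.05 and 0.1 m and z of ball4_center in the frame of warmer between 0.05 and 0.1 m and z of ball5_center in the frame of warmer between 0.05 and 0.1 m and contact force between the fingers and cup above 0.5 N), for 0.2 s.
3. The toggle switch is pushed fully on (value of joint toggle above 0.68 rad), for 0.2 s.
At the end, for the whole second after the job is handed in: All six balls lie inside the warmer's basin (centres below its rim), the toggle switch is beyond 0.68 rad of its 0.8 rad swing, and the cup stands upright (within 0.1 rad), at rest, its centre over the lowest tier's top (horizontal distance between each of ball0_center, ball1_center, ball2_center, ball3_center, ball4_center, ball5_center and warmer below 0.058 m and z of ball0_center in the frame of warmer between 0.05 and 0.1 m and z of ball1_center in the frame of warmer between 0.05 and 0.1 m and z of ball2_center in the frame of warmer between 0.05 and 0.1 m and z of ball3_center in the frame of warmer between 0.05 and 0.1 m and z of ball4_center in the frame of warmer between 0.05 and 0.1 m and z of ball5_center in the frame of warmer between 0.05 and 0.1 m and value of joint toggle above 0.68 rad and angle between cup's own z axis and vertical below 0.1 rad and linear speed of cup below 0.02 m/s and z of cup in the frame of tiers between 0.026 and 0.036 m and x of cup in the frame of tiers between -0.14 and 0.14 m and y of cup in the frame of tiers between -0.12 and 0.12 m); the robot touches nothing.
It fails at once if The ramekin is shifted by more than 30 mm or tipped over (distance of ramekin from where it was at the start of the episode above 0.03 m or angle between ramekin's own z axis and vertical above 0.4 rad).
It fails at once if The pacifier box is shifted by more than 30 mm or tipped over (distance of pacifier_box from where it was at the start of the episode above 0.03 m or angle between pacifier_box's own z axis and vertical above 0.4 rad).
It fails at once if The bottle is shifted by more than 30 mm or tipped over (distance of bottle from where it was at the start of the episode above 0.03 m or angle between bottle's own z axis and vertical above 0.4 rad).
It fails at once if The spoon is shifted by more than 30 mm or tipped over (distance of spoon from where it was at the start of the episode above 0.03 m or angle between spoon's own z axis and vertical above 0.4 rad).
It fails at once if The tin is shifted by more than 30 mm or tipped over (distance of tin from where it was at the start of the episode above 0.03 m or angle between tin's own z axis and vertical above 0.4 rad).
It also fails if it takes over 72 s, if anything falls off the work surface, if the arm or the gripper's body presses on something with over 40 N, if the wrist force passes 120 N, or if a joint passes its speed limit or range.

ROBOT

A 7-joint arm with a two-finger parallel gripper is mounted at the origin on the work surface. World frame = base frame: x ahead of the robot, y to its left, z up, the work surface at z = 0. Lengths are in m, angles in rad, forces in N, time in s.
With the tool pointing down it reaches from about 0.4 to 0.9 m from the base axis. Payload 5.6 kg.
Tool frame: the origin (TCP) lies between the finger pads, 19 mm behind the fingertips; this is the grasp point; z points along the fingers, y is the line along which they close (so a half turn about z gives the same grasp; the last joint's range is limited). The gripper opens to 92 mm and grips with 3 to 60 N. Pads are 20 mm wide; open, the fingers measure 128 mm over their backs; the gripper's body (75 mm by 189 mm) begins 69 mm behind the grasp point.
Start: joints at [-1.28, 0.468, -0.012, 1.603, 0.006, 1.071, -0.056], TCP at [0.213, 0.614, 0.233] pointing down, gripper open.
Joint ranges: [-2.53, 2.53], [-0.31, 2.02], [-1.57, 1.55], [0.28, 2.44], [-1.29, 4.43], [0.15, 1.84], [-2.92, 2.92]. Speed limits (rad/s): [2.57, 2.57, 3.14, 3.14, 3.14, 3.14, 3.14].

INTERFACE

Orientations are given as a unit quaternion [x, y, z, w].
In Python, from rig import ctrl gives the robot as it stands.
- The arm moves only by the tool drive_tool, never from a script. Its argument "deltas" is a list of rows, each an object of numbers: "rx", "ry", "rz": the turn, a rotation vector about the tool's x, y, z as a fraction of full scale; "x", "y", "z": the shift along the tool's x, y, z as a fraction of full scale; "fingers": the closure, from -1 (fully open) to 1 (shut). A call has 1 to 5 rows; each row is the pose to reach, as a shift and turn from the pose commanded when the call began, along the tool's axes at that moment; what a row does not reach only later rows make up. Full scale, the value 1, is 0.1 m for a shift and pi/2 rad for a turn. A row lasts 1/12 s, in which the tool goes at most 41.7 mm and 7.16 degrees, less where a joint would pass 70% of its speed; a pose out of reach is approached as far as the arm can. A call with a number of a shift or a turn outside -1 to 1 is refused whole. A call with a gripper value outside its range is refused whole. The fingers move at their own pace and stop on an object; "squeeze" is the grip in N (left out, the last holds). Time passes only in rows, so rows that repeat a pose let the fingers close. It gives the time, the measured TCP pose, the force, the opening and the grip force at its end, in the units of the state.
- ctrl.sense(): the state, without advancing time (a new reading comes with each control period).
- ctrl.camera(name): name is "scene" or "top" or "wrist"; returns the picture (400x640x3 uint8, red, green, blue); there is no depth.
- ctrl.get_calibration(name): a dict with "camera_matrix" (3x3 intrinsics, pixels), "dist" ([k1, k2, p1, p2, k3] as OpenCV has them; the pictures are not rectified), "R" (3x3) and "t" (3): a world point X has camera coordinates R X + t; the wrist camera has in their place "T_tool_cam" (4x4, takes a point from camera to tool coordinates, whose origin is the TCP and whose axes are the flange's). Camera axes: x right, y down, z forward; pixel columns grow to the right and rows downward; lengths in m; the calibration is good to about 2 mm. A picture is of the moment at which its call begins: read the wrist's pose just before it. get_calibration takes no time and is no camera call.
- ctrl.finish_job(): hands the job in; it is judged then, once.
The state is a dict: "time": time; "joint_pos": joint angles; "joint_velocities": joint speeds; "joint_efforts": joint torques, N m; "tool_pos": TCP position; "tcp_rot": TCP orientation; "wrist_force": force on the tool from outside, world axes, zero at the start; "wrist_torque": the same for the moment, N m; "opening": opening from 0.0 (shut) to 1.0 (fully open); "gripper_force": force on a finger pad.
Only numpy, scipy, OpenCV 4.12 (cv2) and the standard library are available. Lean on these libraries where they do the work, as an engineer would, in place of code of your own. Each camera call takes 0.05 s, during which the arm holds its last target. There are 200 camera calls.

## Working session

There is one attempt and no reset: what is moved stays moved. The work goes in short steps, Python scripts to look and compute and a tool call to move; the robot and the scene stay as the last step left them, time stands still between calls to the robot, and variables do not carry over. Pictures are saved under pics/ and viewed, at most 10 in all, crops included, and the job is handed in when it is done.

Besides the shell and the picture viewer there is one more tool, called after "Call:" as name(argument=value, ...), one argument or row to a line, values as JSON. drive_tool: Moves the arm, as the interface text tells. Shift numbers are shares of 0.1 m and turn numbers shares of pi/2 rad, none past 1 either way. Its arguments: {"type":"object","properties":{"deltas":{"type":"array"},"squeeze":{"type":"number"}},"required":["deltas"]}

```bash
ls; mkdir -p pics; python3 - <<'E'
from rig import ctrl
import cv2,numpy as np
for n in("scene","top"):
    cv2.imwrite(f"pics/{n}0.png",ctrl.camera(n)[...,::-1])
    c=ctrl.get_calibration(n);print(n,np.round(c["camera_matrix"],1).tolist(),c["dist"],"pos",(-np.array(c["R"]).T@np.array(c["t"])).round(3),np.round(c["R"],2).tolist())
s=ctrl.sense();print(s)
print(ctrl.get_calibration("wrist"))
E
```

```text
pics
scene [[396.1, 0.0, 315.6], [0.0, 396.1, 198.0], [0.0, 0.0, 1.0]] [-0.08925269  0.          0.          0.          0.        ] pos [ 1.196 -0.545  0.769] [[0.65, 0.76, 0.01], [0.46, -0.39, -0.8], [-0.6, 0.53, -0.6]]
top [[509.9, 0.0, 325.2], [0.0, 509.9, 203.1], [0.0, 0.0, 1.0]] [-0.09419542  0.          0.          0.          0.        ] pos [0.458 0.045 1.354] [[-0.0, -1.0, -0.0], [-1.0, 0.0, -0.06], [0.06, 0.0, -1.0]]
{'time': 0.1, 'joint_pos': array([-1.28000709,  0.46829357, -0.01158751,  1.60351295,  0.00599304,
        1.0713607 , -0.0563035 ]), 'joint_velocities': array([-0.00036299, -0.00191962,  0.00131662, -0.00265193,  0.00193524,
       -0.0003486 , -0.00110181]), 'joint_efforts': array([ 8.74862999e-04, -5.21647096e+01, -1.24995314e-02, -2.44367230e+01,
       -5.67811914e-02,  1.40776578e-02,  5.72823819e-05]), 'tool_pos': array([0.21286861, 0.61365187, 0.23244035]), 'tcp_rot': array([ 1.66162809e-01,  9.86098032e-01, -7.66774332e-04, -7.18566123e-05]), 'wrist_force': array([ 0.78622931, -0.41110589,  0.16882138]), 'wrist_torque': array([ 0.01932043, -0.02620822,  0.00601373]), 'gripper_force': 0.0, 'opening': 0.9997020465895297}
{'camera_matrix': array([[327.51289109,   0.        , 315.78557682],
       [  0.        , 327.51289109, 202.00487441],
       [  0.        ,   0.        ,   1.        ]]), 'dist': array([-0.04094382,  0.        ,  0.        ,  0.        ,  0.        ]), 'T_tool_cam': array([[-4.05675153e-04, -9.64458104e-01, -2.64235504e-01,
         7.35061817e-02],
       [ 9.99999786e-01, -5.26784232e-04,  3.87481068e-04,
         7.79547972e-04],
       [-5.12904353e-04, -2.64235291e-01,  9.64458111e-01,
        -1.50921457e-01],
       [ 0.00000000e+00,  0.00000000e+00,  0.00000000e+00,
         1.00000000e+00]])}
```

View pics/scene0.png

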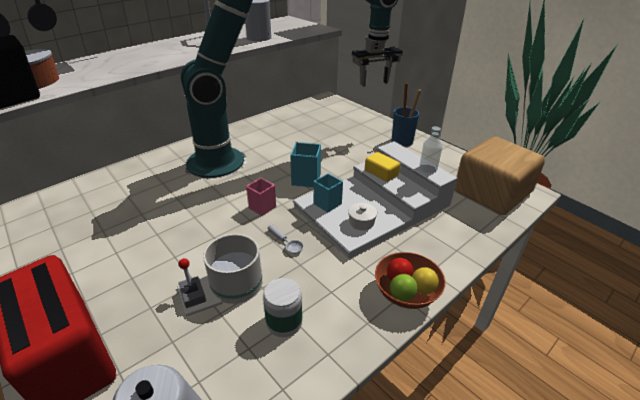

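View pics/top0.png

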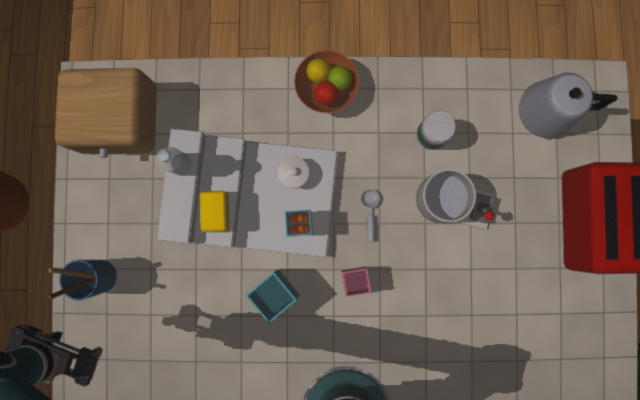

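Look-alikes: the small turquoise cup with balls is at top (299,222) / scene (328,192). The larger turquoise one is at top (272,295) / scene (306,163), and the pink one at top (357,281) / scene (261,196). I choose the small turquoise cup on the lowest tier. The warmer basin is at top (449,197) and the red toggle ball at top (489,215) / scene (184,264).

```bash
cat > h.py <<'E'
import cv2,numpy as np
from rig import ctrl
from scipy.spatial.transform import Rotation as Ro
def ray(n,px,pose=None):
    c=ctrl.get_calibration(n)
    p=cv2.undistortPoints(np.array(px,float).reshape(-1,1,2),c["camera_matrix"],np.array(c["dist"]))[:,0]
    d=np.c_[p,np.ones(len(p))]
    if n=="wrist":
        T=c["T_tool_cam"];R=Ro.from_quat(pose[1]).as_matrix()
        return pose[0]+R@T[:3,3],d@(R@T[:3,:3]).T
    R=np.array(c["R"]);return -R.T@np.array(c["t"]),d@R
def plane(n,px,z,pose=None):
    o,d=ray(n,px,pose);return o+d*((z-o[2])/d[:,2])[:,None]
def tri(a,b):
    (o1,d1),(o2,d2)=a,b;d1=d1[0];d2=d2[0]
    s=np.linalg.lstsq(np.c_[d1,-d2],o2-o1,rcond=None)[0]
    p,q=o1+s[0]*d1,o2+s[1]*d2
    return (p+q)/2,np.linalg.norm(p-q)
def mask(im,lo,hi):
    return cv2.inRange(cv2.cvtColor(im,cv2.COLOR_RGB2HSV),lo,hi)
def blobs(m,amin=30):
    n,l,s,c=cv2.connectedComponentsWithStats(m)
    return [(i,s[i].tolist(),c[i].round(1).tolist()) for i in range(1,n) if s[i][4]>amin],l
E
python3 - <<'E'
from h import *
T=cv2.imread("pics/top0.png")[...,::-1].copy();S=cv2.imread("pics/scene0.png")[...,::-1].copy()
# red ball
def redm(im): return mask(im,(0,170,90),(6,255,255))|mask(im,(172,170,90),(180,255,255))
for n,im in(("top",T),("scene",S)):
    print(n,"red",[b[1:] for b in blobs(redm(im))[0]])
    print(n,"teal",[b[1:] for b in blobs(mask(im,(85,90,40),(105,255,255)))[0]])
t=mask(T,(85,90,40),(105,255,255))[200:245,275:325]
cn=cv2.findContours(t,cv2.RETR_EXTERNAL,2)[0];c=max(cn,key=cv2.contourArea)+np.array([275,200])
r=cv2.minAreaRect(c);print(r);bp=cv2.boxPoints(r)
for z in(.115,.105):
    P=plane("top",bp,z);print(z,P.round(3).tolist(),"size",np.linalg.norm(P[0]-P[1]),np.linalg.norm(P[1]-P[2]),P.mean(0))
crop=np.hstack([cv2.resize(T[190:260,230:400],None,fx=2.4,fy=2.4,interpolation=2),])
a=cv2.resize(T[160:240,410:510],(400,320),interpolation=2);b=cv2.resize(S[225:315,165:265],(400,360),interpolation=2)
c1=cv2.resize(T[205:240,280:320],(400,350),interpolation=2)[:240];d=cv2.resize(S[170:215,305:350],(400,400),interpolation=2)[:240]
o=np.zeros((600,800,3),np.uint8);o[:320,:400]=a;o[:360,400:]=b;o[360:,:400]=c1;o[360:,400:]=d
cv2.imwrite("pics/crop1.png",o[...,::-1])
E
```

```text
top red [([314, 81, 21, 24, 375], [324.2, 92.5]), ([566, 164, 74, 109, 5144], [603.8, 219.8]), ([484, 211, 10, 9, 64], [488.5, 215.2])]
top teal [([286, 210, 25, 26, 87], [296.7, 218.6]), ([64, 261, 34, 29, 182], [83.3, 269.5]), ([247, 273, 50, 49, 1033], [273.7, 295.2]), ([60, 275, 10, 14, 55], [63.5, 280.8]), ([66, 291, 29, 9, 58], [81.8, 295.8]), ([0, 386, 15, 14, 97], [4.7, 394.9])]
scene red [([0, 255, 114, 118, 5372], [45.0, 316.5]), ([179, 259, 10, 6, 48], [184.0, 261.6]), ([389, 258, 25, 16, 289], [401.3, 265.3])]
scene teal [([392, 108, 12, 33, 173], [396.9, 124.7]), ([405, 110, 14, 12, 48], [413.6, 115.7]), ([291, 143, 52, 69, 2014], [314.6, 175.6]), ([208, 147, 35, 29, 423], [228.7, 163.3])]
((298.21319580078125, 222.48477172851562), (23.939008712768555, 25.007715225219727), 85.91438293457031)
0.115 [[0.517, 0.149, 0.115], [0.521, 0.088, 0.115], [0.463, 0.084, 0.115], [0.459, 0.145, 0.115]] size 0.06093456017509257 0.05820645224597385 [0.49028832 0.11656742 0.115     ]
0.105 [[0.518, 0.15, 0.105], [0.522, 0.089, 0.105], [0.463, 0.084, 0.105], [0.459, 0.146, 0.105]] size 0.0614262025356672 0.05867608323207856 [0.4905509  0.11714573 0.105     ]
```

View pics/crop1.png

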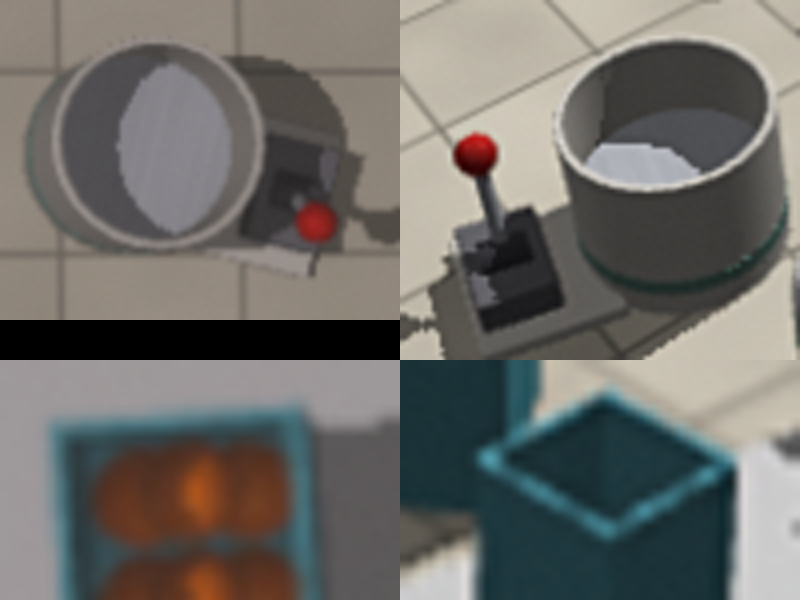

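The close crop confirms the choice: six orange balls are in the small turquoise cup. The toggle ball leans toward the image bottom (world -x). I'll triangulate now.

```bash
python3 - <<'E'
from h import *
def t(n,a,b):
    p,e=tri(ray("top",[a]),ray("scene",[b]));print(n,p.round(4),"gap",round(e,4));return p
w=t("basin rim c",(449.75,196.25),(231.5,253.4))
b=t("toggle ball",(489.0,215.6),(184,263.8))
c=t("cup rim c",(298.2,222.5),(328.4,181.4))
for L,px in dict(left=(423.2,196),right=(476.3,196),up=(449.7,170),dn=(449.7,222.5)).items(): print(L,plane("top",[px],.11).round(4))
S=plane("scene",[(314,181.2),(328.3,173.4),(342.7,181.2),(328.3,189.9)],.115);print(S.round(4).tolist(),S.mean(0))
print("foot corner",plane("top",[(488.5,229),(500,199)],.02).round(3).tolist())
for n,px,z in(("ramekin",(293,172),.08),("box",(214,211),.12),("bottle top",(165,156),.25),("tin",(438,127),.11),("spoon",(372,198),0),("spoonend",(373,240),0),("big",(272,295),.1),("pink",(357,281),.07),("tier corners",(336,151),.03),("t",(332,255),.03),("t",(237,244),.03),("t3",(159,240),.11),("t3",(172,130),.11)): print(n,plane("top",[px],z)[0].round(3))
v=(b-w)[:2];a=np.arctan2(v[1],v[0]);print("dist",np.hypot(*v),"az",a)
# warmer yaw: local tip offset = (-.0273,-.110)
yaw=a-np.arctan2(-.110,-.0273);print("yaw",np.degrees(yaw))
E
```

```text
basin rim c [ 0.5562 -0.2545  0.1027] gap 0.0061
toggle ball [ 0.5077 -0.3551  0.0954] gap 0.0043
cup rim c [0.4914 0.118  0.1123] gap 0.0033
left [[ 0.5548 -0.1897  0.11  ]]
right [[ 0.5546 -0.3216  0.11  ]]
up [[ 0.619  -0.2565  0.11  ]]
dn [[ 0.4895 -0.2542  0.11  ]]
[[0.4671, 0.0849, 0.115], [0.4631, 0.1454, 0.115], [0.5216, 0.1495, 0.115], [0.5269, 0.0874, 0.115]] [0.49466982 0.11678445 0.115     ]
foot corner [[0.474, -0.379, 0.02], [0.554, -0.412, 0.02]]
ramekin [0.618 0.132 0.08 ]
box [0.518 0.322 0.12 ]
bottle top [0.634 0.404 0.25 ]
tin [ 0.727 -0.23   0.11 ]
spoon [ 0.558 -0.073  0.   ]
spoonend [ 0.446 -0.075  0.   ]
big [0.313 0.182 0.1  ]
pink [ 0.345 -0.028  0.07 ]
tier corners [0.68  0.023 0.03 ]
t [0.408 0.034 0.03 ]
t [0.437 0.281 0.03 ]
t3 [0.447 0.461 0.11 ]
t3 [0.721 0.434 0.11 ]
dist 0.11167654541898436 az -2.0199427781928363
yaw -11.796040701212878
```

```bash
cat > plan.py <<'E'
from h import *
import sys,json
def frame(yaw,lean):  # tool y horizontal at yaw; lean>0: fingers point toward tool's +y-world side
    z=np.array([0,np.sin(lean),-np.cos(lean)]);y=np.array([1.,0,0]);x=np.cross(y,z)
    return Ro.from_euler('z',yaw)*Ro.from_matrix(np.c_[x,y,z])
def plan(p1,R1,mm=30,deg=6,start=None):
    """prints calls of 5 rows; returns end pose after rounding"""
    if start is None:
        s=ctrl.sense();start=(s["tool_pos"],Ro.from_quat(s["tcp_rot"]))
    p,R=start;p1=np.array(p1,float)
    n=max(np.linalg.norm(p1-p)*1e3/mm,np.degrees((R.inv()*R1).magnitude())/deg);calls=max(1,int(np.ceil(n/5)))
    for k in range(calls):
        f=1/(calls-k);w=(R.inv()*R1).as_rotvec();rows=[]
        for i in range(1,6):
            g=f*i/5;d=R.inv().apply((p1-p)*g)/.1;t=w*g/(np.pi/2)
            rows.append(dict(zip(("x","y","z","rx","ry","rz"),[float(round(v,2)) for v in d]+[float(round(v,3)) for v in t])))
        r=rows[-1];print(json.dumps(rows[1]),json.dumps(rows[3]),json.dumps(r))
        p=p+R.apply([.1*r[a] for a in "xyz"]);R=R*Ro.from_rotvec(np.array([r["rx"],r["ry"],r["rz"]])*np.pi/2)
    print("end",p.round(4));return p,R
E
python3 - <<'E'
from plan import *
y=np.radians(4)
s=ctrl.sense();R0=Ro.from_quat(s["tcp_rot"])
e=plan([.25,.5,.36],R0)
e=plan([.46,.0,.32],frame(y,np.radians(45)),deg=6.5,start=e,mm=38)
e=plan(np.array([.492,.1175,.085])+frame(y,np.pi/4).apply([0,0,-.12]),frame(y,np.pi/4),start=e)
E
```

```text
{"x": -0.14, "y": -0.19, "z": -0.25, "rx": 0.0, "ry": 0.0, "rz": 0.0} {"x": -0.29, "y": -0.38, "z": -0.51, "rx": 0.0, "ry": 0.0, "rz": 0.0} {"x": -0.36, "y": -0.48, "z": -0.64, "rx": 0.0, "ry": 0.0, "rz": 0.0}
{"x": -0.15, "y": -0.19, "z": -0.25, "rx": 0.0, "ry": 0.0, "rz": 0.0} {"x": -0.29, "y": -0.38, "z": -0.51, "rx": 0.0, "ry": 0.0, "rz": 0.0} {"x": -0.36, "y": -0.47, "z": -0.63, "rx": 0.0, "ry": 0.0, "rz": 0.0}
end [0.2498 0.5005 0.3596]
{"x": -0.48, "y": -0.54, "z": 0.05, "rx": -0.039, "ry": 0.059, "rz": 0.094} {"x": -0.97, "y": -1.08, "z": 0.11, "rx": -0.078, "ry": 0.118, "rz": 0.187} {"x": -1.21, "y": -1.35, "z": 0.13, "rx": -0.097, "ry": 0.147, "rz": 0.234}
{"x": -0.63, "y": -0.32, "z": -0.14, "rx": -0.039, "ry": 0.059, "rz": 0.094} {"x": -1.27, "y": -0.64, "z": -0.29, "rx": -0.078, "ry": 0.118, "rz": 0.187} {"x": -1.58, "y": -0.8, "z": -0.36, "rx": -0.097, "ry": 0.147, "rz": 0.234}
{"x": -0.65, "y": -0.05, "z": -0.32, "rx": -0.039, "ry": 0.059, "rz": 0.094} {"x": -1.3, "y": -0.09, "z": -0.65, "rx": -0.078, "ry": 0.118, "rz": 0.187} {"x": -1.62, "y": -0.12, "z": -0.81, "rx": -0.098, "ry": 0.148, "rz": 0.234}
end [4.597e-01 1.000e-04 3.205e-01]
{"x": -0.17, "y": 0.08, "z": 0.26, "rx": 0.0, "ry": -0.0, "rz": 0.0} {"x": -0.34, "y": 0.16, "z": 0.51, "rx": 0.0, "ry": -0.0, "rz": 0.0} {"x": -0.43, "y": 0.2, "z": 0.64, "rx": 0.0, "ry": -0.0, "rz": 0.0}
{"x": -0.17, "y": 0.08, "z": 0.25, "rx": 0.0, "ry": -0.0, "rz": 0.0} {"x": -0.34, "y": 0.16, "z": 0.51, "rx": 0.0, "ry": -0.0, "rz": 0.0} {"x": -0.42, "y": 0.2, "z": 0.64, "rx": 0.0, "ry": -0.0, "rz": 0.0}
end [0.4976 0.0334 0.1699]
```

Call:
drive_tool(
  deltas=[
    {"x":-0.18,"y":-0.24,"z":-0.32},
    {"x":-0.36,"y":-0.48,"z":-0.64},
  ],
)

```text
invalid input at $.deltas[0]: expected keys rx, ry, rz, x, y, z, fingers
```

Call:
drive_tool(
  deltas=[
    {"x":-0.18,"y":-0.24,"z":-0.32},
    {"x":-0.36,"y":-0.48,"z":-0.64},
  ],
)

```text
invalid input at $.deltas[0]: expected keys rx, ry, rz, x, y, z, fingers
```

```bash
sed -i 's/mm=30/mm=19/' plan.py; python3 - <<'E'
from plan import *
y=np.radians(4);s=ctrl.sense();print(s["time"],s["tool_pos"],s["tcp_rot"])
e=plan([.46,.0,.32],frame(y,np.radians(45)),deg=6.5)
E
```

```text
0.1 [0.21286861 0.61365187 0.23244035] [ 1.66162809e-01  9.86098032e-01 -7.66774332e-04 -7.18566123e-05]
{"x": -0.22, "y": -0.25, "z": -0.04, "rx": -0.015, "ry": 0.022, "rz": 0.035} {"x": -0.43, "y": -0.5, "z": -0.09, "rx": -0.029, "ry": 0.044, "rz": 0.07} {"x": -0.54, "y": -0.62, "z": -0.11, "rx": -0.036, "ry": 0.055, "rz": 0.088}
{"x": -0.24, "y": -0.21, "z": -0.08, "rx": -0.015, "ry": 0.022, "rz": 0.035} {"x": -0.49, "y": -0.43, "z": -0.15, "rx": -0.029, "ry": 0.044, "rz": 0.07} {"x": -0.61, "y": -0.54, "z": -0.19, "rx": -0.037, "ry": 0.055, "rz": 0.088}
{"x": -0.26, "y": -0.17, "z": -0.11, "rx": -0.015, "ry": 0.022, "rz": 0.035} {"x": -0.53, "y": -0.35, "z": -0.22, "rx": -0.029, "ry": 0.044, "rz": 0.07} {"x": -0.66, "y": -0.43, "z": -0.27, "rx": -0.036, "ry": 0.055, "rz": 0.088}
{"x": -0.27, "y": -0.13, "z": -0.14, "rx": -0.015, "ry": 0.022, "rz": 0.035} {"x": -0.55, "y": -0.26, "z": -0.28, "rx": -0.029, "ry": 0.044, "rz": 0.07} {"x": -0.68, "y": -0.32, "z": -0.35, "rx": -0.036, "ry": 0.055, "rz": 0.088}
{"x": -0.27, "y": -0.08, "z": -0.17, "rx": -0.015, "ry": 0.022, "rz": 0.035}
[... 168 characters left out ...]
y": -0.03, "z": -0.2, "rx": -0.015, "ry": 0.022, "rz": 0.035} {"x": -0.53, "y": -0.07, "z": -0.4, "rx": -0.029, "ry": 0.044, "rz": 0.07} {"x": -0.67, "y": -0.09, "z": -0.5, "rx": -0.036, "ry": 0.056, "rz": 0.088}
{"x": -0.25, "y": 0.01, "z": -0.22, "rx": -0.015, "ry": 0.022, "rz": 0.035} {"x": -0.5, "y": 0.03, "z": -0.44, "rx": -0.029, "ry": 0.044, "rz": 0.07} {"x": -0.62, "y": 0.04, "z": -0.55, "rx": -0.036, "ry": 0.055, "rz": 0.087}
{"x": -0.22, "y": 0.06, "z": -0.24, "rx": -0.015, "ry": 0.022, "rz": 0.035} {"x": -0.45, "y": 0.12, "z": -0.48, "rx": -0.029, "ry": 0.045, "rz": 0.07} {"x": -0.56, "y": 0.15, "z": -0.6, "rx": -0.037, "ry": 0.056, "rz": 0.088}
end [4.605e-01 2.000e-04 3.195e-01]
```

```bash
cat > p2.py <<'E'
import re
s=open('plan.py').read()
s=s.replace('mm=19,deg=6,start=None','mm=90,deg=20,start=None,mid=False')  # per call
s=s.replace('np.ceil(n/5)','np.ceil(n)')
s=s.replace('r=rows[-1];print(json.dumps(rows[1]),json.dumps(rows[3]),json.dumps(r))','r=rows[-1]\n        F=lambda r:json.dumps(dict(r,fingers=FING))\n        print(F(rows[1])+", "+F(rows[3])+", "+F(r) if mid else F(r))')
s=s.replace('import sys,json','import sys,json\nFING=-1')
open('plan.py','w').write(s)
E
python3 p2.py; python3 - <<'E'
from plan import *
y=np.radians(4);s=ctrl.sense();R0=Ro.from_quat(s["tcp_rot"])
e=plan([.25,.5,.36],R0)
e=plan([.46,.0,.32],frame(y,np.radians(45)),start=e)
e=plan(np.array([.492,.1175,.085])+frame(y,np.pi/4).apply([0,0,-.12]),frame(y,np.pi/4),start=e)
E
```

```text
{"x": -0.36, "y": -0.48, "z": -0.64, "rx": 0.0, "ry": 0.0, "rz": 0.0, "fingers": -1}
{"x": -0.36, "y": -0.47, "z": -0.63, "rx": 0.0, "ry": 0.0, "rz": 0.0, "fingers": -1}
end [0.2498 0.5005 0.3596]
{"x": -0.52, "y": -0.58, "z": 0.06, "rx": -0.042, "ry": 0.063, "rz": 0.1, "fingers": -1}
{"x": -0.6, "y": -0.49, "z": -0.03, "rx": -0.042, "ry": 0.063, "rz": 0.1, "fingers": -1}
{"x": -0.66, "y": -0.38, "z": -0.13, "rx": -0.042, "ry": 0.063, "rz": 0.101, "fingers": -1}
{"x": -0.7, "y": -0.26, "z": -0.21, "rx": -0.042, "ry": 0.063, "rz": 0.1, "fingers": -1}
{"x": -0.71, "y": -0.14, "z": -0.3, "rx": -0.041, "ry": 0.063, "rz": 0.101, "fingers": -1}
{"x": -0.68, "y": -0.01, "z": -0.37, "rx": -0.042, "ry": 0.063, "rz": 0.1, "fingers": -1}
{"x": -0.63, "y": 0.13, "z": -0.44, "rx": -0.041, "ry": 0.063, "rz": 0.101, "fingers": -1}
end [4.600e-01 1.000e-04 3.205e-01]
{"x": -0.43, "y": 0.2, "z": 0.64, "rx": -0.0, "ry": -0.0, "rz": -0.0, "fingers": -1}
{"x": -0.42, "y": 0.2, "z": 0.64, "rx": -0.0, "ry": -0.0, "rz": -0.0, "fingers": -1}
end [0.4977 0.0332 0.1699]
```

Call:
drive_tool(
  deltas=[
    {"x":-0.18,"y":-0.24,"z":-0.32,"rx":0,"ry":0,"rz":0,"fingers":-1},
    {"x":-0.36,"y":-0.48,"z":-0.64,"rx":0,"ry":0,"rz":0,"fingers":-1},
    {"x":-0.36,"y":-0.48,"z":-0.64,"rx":0,"ry":0,"rz":0,"fingers":-1},
  ],
)

```text
time: 0.35
tool_pos: [0.2349, 0.5552, 0.302]
tcp_rot: [0.168, 0.986, 0.002, 0.002]
wrist_force: [0.9, 0.8, 1.5]
opening: 0.999
gripper_force: 0.0
```

Call:
drive_tool(
  deltas=[
    {"x":-0.18,"y":-0.24,"z":-0.32,"rx":0,"ry":0,"rz":0,"fingers":-1},
    {"x":-0.36,"y":-0.47,"z":-0.63,"rx":0,"ry":0,"rz":0,"fingers":-1},
    {"x":-0.36,"y":-0.47,"z":-0.63,"rx":0,"ry":0,"rz":0,"fingers":-1},
  ],
)

```text
time: 0.6
tool_pos: [0.2536, 0.4987, 0.366]
tcp_rot: [0.169, 0.986, 0.004, 0.002]
wrist_force: [1.3, 0.8, 1.0]
opening: 0.994
gripper_force: 0.0
```

Call:
drive_tool(
  deltas=[
    {"x":-0.26,"y":-0.29,"z":0.03,"rx":-0.021,"ry":0.031,"rz":0.05,"fingers":-1},
    {"x":-0.52,"y":-0.58,"z":0.06,"rx":-0.042,"ry":0.063,"rz":0.1,"fingers":-1},
    {"x":-0.52,"y":-0.58,"z":0.06,"rx":-0.042,"ry":0.063,"rz":0.1,"fingers":-1},
    {"x":-0.52,"y":-0.58,"z":0.06,"rx":-0.042,"ry":0.063,"rz":0.1,"fingers":-1},
  ],
)

```text
time: 0.93
tool_pos: [0.2818, 0.4264, 0.3542]
tcp_rot: [0.246, 0.968, 0.041, -0.043]
wrist_force: [-0.5, 0.4, 0.0]
opening: 0.999
gripper_force: 0.0
```

Call:
drive_tool(
  deltas=[
    {"x":-0.3,"y":-0.25,"z":-0.02,"rx":-0.021,"ry":0.031,"rz":0.05,"fingers":-1},
    {"x":-0.6,"y":-0.49,"z":-0.03,"rx":-0.042,"ry":0.063,"rz":0.1,"fingers":-1},
    {"x":-0.6,"y":-0.49,"z":-0.03,"rx":-0.042,"ry":0.063,"rz":0.1,"fingers":-1},
  ],
)

```text
time: 1.18
tool_pos: [0.3135, 0.3513, 0.3472]
tcp_rot: [0.323, 0.939, 0.081, -0.086]
wrist_force: [0.1, -0.7, -0.4]
opening: 1.0
gripper_force: 0.0
```

Call:
drive_tool(
  deltas=[
    {"x":-0.33,"y":-0.19,"z":-0.06,"rx":-0.021,"ry":0.031,"rz":0.05,"fingers":-1},
    {"x":-0.66,"y":-0.38,"z":-0.13,"rx":-0.042,"ry":0.063,"rz":0.1,"fingers":-1},
    {"x":-0.66,"y":-0.38,"z":-0.13,"rx":-0.042,"ry":0.063,"rz":0.1,"fingers":-1},
  ],
)

```text
time: 1.43
tool_pos: [0.3432, 0.2804, 0.3422]
tcp_rot: [0.394, 0.902, 0.121, -0.127]
wrist_force: [-0.6, -0.1, -0.1]
opening: 1.004
gripper_force: 0.0
```

Call:
drive_tool(
  deltas=[
    {"x":-0.35,"y":-0.13,"z":-0.1,"rx":-0.021,"ry":0.031,"rz":0.05,"fingers":-1},
    {"x":-0.7,"y":-0.26,"z":-0.21,"rx":-0.042,"ry":0.063,"rz":0.1,"fingers":-1},
    {"x":-0.7,"y":-0.26,"z":-0.21,"rx":-0.042,"ry":0.063,"rz":0.1,"fingers":-1},
  ],
)

```text
time: 1.68
tool_pos: [0.3735, 0.2094, 0.3359]
tcp_rot: [0.461, 0.857, 0.159, -0.168]
wrist_force: [-0.5, -0.4, -0.2]
opening: 1.0
gripper_force: 0.0
```

Call:
drive_tool(
  deltas=[
    {"x":-0.35,"y":-0.07,"z":-0.15,"rx":-0.021,"ry":0.031,"rz":0.05,"fingers":-1},
    {"x":-0.71,"y":-0.14,"z":-0.3,"rx":-0.041,"ry":0.063,"rz":0.1,"fingers":-1},
    {"x":-0.71,"y":-0.14,"z":-0.3,"rx":-0.041,"ry":0.063,"rz":0.1,"fingers":-1},
  ],
)

```text
time: 1.93
tool_pos: [0.4034, 0.1372, 0.3298]
tcp_rot: [0.524, 0.803, 0.195, -0.207]
wrist_force: [-0.8, 0.6, -0.6]
opening: 1.0
gripper_force: 0.0
```

```bash
python3 - <<'E'
from plan import *
y=np.radians(4);s=ctrl.sense();print(s["time"],s["tool_pos"],s["joint_pos"].round(2),Ro.from_quat(s["tcp_rot"]).as_matrix().round(2).tolist())
e=plan(np.array([.492,.1175,.085])+frame(y,np.pi/4).apply([0,0,-.14]),frame(y,np.pi/4))
E
```

```text
1.9333 [0.40341905 0.13718886 0.32983814] [-0.55  0.04  0.56  2.06 -0.61  1.27  0.68] [[-0.37, 0.92, -0.13], [0.76, 0.38, 0.53], [0.54, 0.1, -0.84]]
{"x": -0.68, "y": 0.1, "z": 0.16, "rx": -0.026, "ry": 0.042, "rz": 0.065, "fingers": -1}
{"x": -0.67, "y": 0.16, "z": 0.12, "rx": -0.026, "ry": 0.043, "rz": 0.065, "fingers": -1}
{"x": -0.66, "y": 0.23, "z": 0.08, "rx": -0.027, "ry": 0.042, "rz": 0.065, "fingers": -1}
end [0.4993 0.0189 0.184 ]
```

Call:
drive_tool(
  deltas=[
    {"x":-0.34,"y":0.05,"z":0.08,"rx":-0.013,"ry":0.021,"rz":0.033,"fingers":-1},
    {"x":-0.68,"y":0.1,"z":0.16,"rx":-0.026,"ry":0.042,"rz":0.065,"fingers":-1},
    {"x":-0.68,"y":0.1,"z":0.16,"rx":-0.026,"ry":0.042,"rz":0.065,"fingers":-1},
  ],
)

```text
time: 2.18
tool_pos: [0.4336, 0.1016, 0.2758]
tcp_rot: [0.56, 0.766, 0.212, -0.235]
wrist_force: [-0.2, 0.0, 0.0]
opening: 0.998
gripper_force: 0.0
```

Call:
drive_tool(
  deltas=[
    {"x":-0.34,"y":0.08,"z":0.06,"rx":-0.013,"ry":0.021,"rz":0.033,"fingers":-1},
    {"x":-0.67,"y":0.16,"z":0.12,"rx":-0.026,"ry":0.043,"rz":0.065,"fingers":-1},
    {"x":-0.67,"y":0.16,"z":0.12,"rx":-0.026,"ry":0.043,"rz":0.065,"fingers":-1},
  ],
)

```text
time: 2.43
tool_pos: [0.4651, 0.0635, 0.2261]
tcp_rot: [0.595, 0.723, 0.234, -0.261]
wrist_force: [-0.8, 0.3, -0.3]
opening: 0.999
gripper_force: 0.0
```

Call:
drive_tool(
  deltas=[
    {"x":-0.33,"y":0.12,"z":0.04,"rx":-0.013,"ry":0.021,"rz":0.033,"fingers":-1},
    {"x":-0.66,"y":0.23,"z":0.08,"rx":-0.027,"ry":0.042,"rz":0.065,"fingers":-1},
    {"x":-0.66,"y":0.23,"z":0.08,"rx":-0.027,"ry":0.042,"rz":0.065,"fingers":-1},
    {"x":-0.66,"y":0.23,"z":0.08,"rx":-0.027,"ry":0.042,"rz":0.065,"fingers":-1},
  ],
)

```text
time: 2.77
tool_pos: [0.4973, 0.0275, 0.1827]
tcp_rot: [0.625, 0.68, 0.258, -0.284]
wrist_force: [-0.2, -0.2, 0.8]
opening: 0.999
gripper_force: 0.0
```

```bash
python3 - <<'E'
from plan import *
y=np.radians(4);s=ctrl.sense();print(s["time"],s["tool_pos"],s["joint_pos"].round(2))
im=ctrl.camera("wrist");cv2.imwrite("pics/w1.png",im[...,::-1])
np.savez("w1.npz",p=s["tool_pos"],q=s["tcp_rot"])
# two-view check of the cup rim: turquoise blob of wrist
print(blobs(mask(im,(85,90,40),(105,255,255)),100)[0])
plan(np.array([.492,.1175,.085]),frame(y,np.pi/4),mm=75)
E
```

```text
2.7667 [0.49730383 0.02746385 0.18268997] [-0.2   0.56  0.64  1.98 -1.    1.41  1.07]
[(1, [77, 70, 119, 94, 1852], [134.1, 120.9]), (19, [279, 155, 78, 102, 6148], [319.4, 205.2])]
{"x": -0.04, "y": 0.01, "z": 0.67, "rx": -0.004, "ry": -0.001, "rz": 0.004, "fingers": -1}
{"x": -0.04, "y": 0.01, "z": 0.67, "rx": -0.004, "ry": -0.001, "rz": 0.004, "fingers": -1}
end [0.4923 0.1174 0.0845]
```

View pics/w1.png

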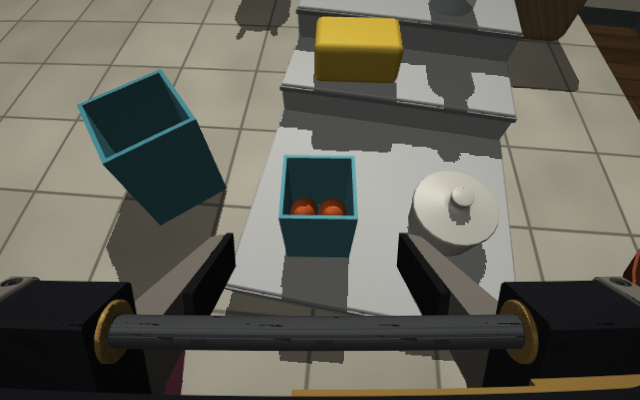

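The wrist view shows the small cup, balls inside, centred at columns 279–357 between the fingers (234 and 398). The ramekin at (455,210) is clear. Advancing and gripping.

Call:
drive_tool(
  deltas=[
    {"x":-0.01,"y":0,"z":0.17,"rx":-0.001,"ry":0,"rz":0.001,"fingers":-1},
    {"x":-0.02,"y":0.01,"z":0.34,"rx":-0.002,"ry":0,"rz":0.002,"fingers":-1},
    {"x":-0.03,"y":0.01,"z":0.5,"rx":-0.003,"ry":0,"rz":0.003,"fingers":-1},
    {"x":-0.04,"y":0.01,"z":0.67,"rx":-0.004,"ry":0,"rz":0.004,"fingers":-1},
  ],
)

```text
time: 3.15
tool_pos: [0.4958, 0.0741, 0.1369]
tcp_rot: [0.626, 0.679, 0.263, -0.28]
wrist_force: [0.2, 0.7, 0.0]
opening: 1.002
gripper_force: 0.0
```

Call:
drive_tool(
  deltas=[
    {"x":-0.01,"y":0,"z":0.17,"rx":-0.001,"ry":0,"rz":0.001,"fingers":-1},
    {"x":-0.02,"y":0.01,"z":0.34,"rx":-0.002,"ry":0,"rz":0.002,"fingers":-1},
    {"x":-0.03,"y":0.01,"z":0.5,"rx":-0.003,"ry":0,"rz":0.003,"fingers":-1},
    {"x":-0.04,"y":0.01,"z":0.67,"rx":-0.004,"ry":0,"rz":0.004,"fingers":-1},
    {"x":-0.04,"y":0.01,"z":0.67,"rx":-0.004,"ry":0,"rz":0.004,"fingers":-1},
  ],
)

```text
time: 3.57
tool_pos: [0.4915, 0.1206, 0.0853]
tcp_rot: [0.628, 0.676, 0.263, -0.282]
wrist_force: [-0.7, 0.8, -0.3]
opening: 0.996
gripper_force: 0.0
```

```bash
python3 - <<'E'
from plan import *
im=ctrl.camera("wrist");s=ctrl.sense();print(s["time"],s["tool_pos"],s["wrist_force"])
R=Ro.from_quat(s["tcp_rot"]);pose=(s["tool_pos"],s["tcp_rot"])
# brightest turquoise (rim edges) box
m=mask(im,(85,90,40),(105,255,255));b=[x for x in blobs(m,300)[0]];print(b)
print("err to target in tool",R.inv().apply(np.array([.492,.1175,.085])-s["tool_pos"]).round(4))
big=max((x for x in b if 200<x[2][0]<430),key=lambda x:x[1][4])[1]
x,y,w,h,_=big;print(plane("wrist",[(x,y+2),(x+w,y+2)],.115,pose).round(4).tolist())
E
```

```text
3.6167 [0.49227302 0.1189639  0.08598473] [-0.34575444 -0.3253166   1.47600425]
[(1, [0, 40, 178, 181, 3533], [87.2, 119.0]), (16, [234, 185, 161, 131, 11511], [325.3, 236.3])]
err to target in tool [-0.0017 -0.0004 -0.0003]
[[0.4529, 0.1445, 0.115], [0.5287, 0.1499, 0.115]]
```

Call:
drive_tool(
  deltas=[
    {"x":0,"y":0,"z":0,"rx":0,"ry":0,"rz":0,"fingers":0},
    {"x":0,"y":0,"z":0,"rx":0,"ry":0,"rz":0,"fingers":1},
    {"x":0,"y":0,"z":0,"rx":0,"ry":0,"rz":0,"fingers":1},
    {"x":0,"y":0,"z":0,"rx":0,"ry":0,"rz":0,"fingers":1},
    {"x":0,"y":0,"z":0,"rx":0,"ry":0,"rz":0,"fingers":1},
  ],
  squeeze=25,
)

```text
time: 4.03
tool_pos: [0.4932, 0.1159, 0.0854]
tcp_rot: [0.631, 0.674, 0.263, -0.28]
wrist_force: [-0.3, -0.8, 2.7]
opening: 0.676
gripper_force: 25.0
```

Call:
drive_tool(
  deltas=[
    {"x":0,"y":0,"z":0,"rx":0,"ry":0,"rz":0,"fingers":1},
    {"x":0,"y":0,"z":0,"rx":0,"ry":0,"rz":0,"fingers":1},
    {"x":0,"y":0,"z":0,"rx":0,"ry":0,"rz":0,"fingers":1},
  ],
  squeeze=25,
)

```text
time: 4.28
tool_pos: [0.4932, 0.1159, 0.0854]
tcp_rot: [0.631, 0.674, 0.263, -0.28]
wrist_force: [-1.5, -2.2, 5.5]
opening: 0.675
gripper_force: 25.0
```

```bash
sed -i 's/FING=-1/FING=1/' plan.py; python3 - <<'E'
from plan import *
s=ctrl.sense();print(s["time"],s["tool_pos"],s["opening"]*92,s["gripper_force"])
R=Ro.from_quat(s["tcp_rot"]);np.savez("grasp.npz",p=s["tool_pos"],q=s["tcp_rot"])
p=s["tool_pos"];e=plan(p+[0,-0.02,.13],R,mm=70)
e=plan([.5555,-.31,.225],R,mm=80,start=e)
E
```

```text
4.2833 [0.49322519 0.11587869 0.08540511] 62.102717984605235 24.999184906482697
{"x": 0.39, "y": -0.01, "z": -0.53, "rx": 0.0, "ry": 0.0, "rz": 0.0, "fingers": 1}
{"x": 0.39, "y": -0.0, "z": -0.53, "rx": 0.0, "ry": 0.0, "rz": 0.0, "fingers": 1}
end [0.4933 0.0956 0.2154]
{"x": -0.47, "y": 0.06, "z": -0.49, "rx": 0.0, "ry": 0.0, "rz": 0.0, "fingers": 1}
{"x": -0.47, "y": 0.06, "z": -0.5, "rx": 0.0, "ry": 0.0, "rz": 0.0, "fingers": 1}
{"x": -0.47, "y": 0.06, "z": -0.49, "rx": 0.0, "ry": 0.0, "rz": 0.0, "fingers": 1}
{"x": -0.47, "y": 0.06, "z": -0.5, "rx": 0.0, "ry": 0.0, "rz": 0.0, "fingers": 1}
{"x": -0.47, "y": 0.06, "z": -0.49, "rx": 0.0, "ry": 0.0, "rz": 0.0, "fingers": 1}
{"x": -0.46, "y": 0.06, "z": -0.5, "rx": 0.0, "ry": 0.0, "rz": 0.0, "fingers": 1}
end [ 0.5559 -0.3099  0.2254]
```

Call:
drive_tool(
  deltas=[
    {"x":0.13,"y":0,"z":-0.18,"rx":0,"ry":0,"rz":0,"fingers":1},
    {"x":0.26,"y":0,"z":-0.36,"rx":0,"ry":0,"rz":0,"fingers":1},
    {"x":0.39,"y":0,"z":-0.53,"rx":0,"ry":0,"rz":0,"fingers":1},
  ],
)

```text
time: 4.53
tool_pos: [0.4934, 0.1056, 0.1499]
tcp_rot: [0.631, 0.674, 0.262, -0.28]
wrist_force: [0.3, -0.1, -2.3]
opening: 0.674
gripper_force: 25.0
```

Call:
drive_tool(
  deltas=[
    {"x":0.13,"y":0,"z":-0.18,"rx":0,"ry":0,"rz":0,"fingers":1},
    {"x":0.26,"y":0,"z":-0.36,"rx":0,"ry":0,"rz":0,"fingers":1},
    {"x":0.39,"y":0,"z":-0.53,"rx":0,"ry":0,"rz":0,"fingers":1},
    {"x":0.39,"y":0,"z":-0.53,"rx":0,"ry":0,"rz":0,"fingers":1},
    {"x":0.39,"y":0,"z":-0.53,"rx":0,"ry":0,"rz":0,"fingers":1},
  ],
)

```text
time: 4.95
tool_pos: [0.4946, 0.0958, 0.2153]
tcp_rot: [0.631, 0.675, 0.264, -0.279]
wrist_force: [0.5, 0.7, -0.7]
opening: 0.673
gripper_force: 25.0
```

```bash
python3 - <<'E'
from plan import *
s=ctrl.sense();print(s["time"],s["tool_pos"],s["opening"]*92,s["gripper_force"],s["wrist_force"],s["joint_pos"].round(2))
cv2.imwrite("pics/s2.png",ctrl.camera("scene")[...,::-1])
e=plan([.53,-.07,.225],frame(np.radians(4),np.radians(40)),mm=80)
e=plan([.555,-.31,.225],frame(0,np.radians(5)),mm=60,start=e)
E
```

```text
4.95 [0.49460229 0.09579036 0.21528578] 61.939608696055174 24.99552547931671 [ 0.54683864  0.69686918 -0.67733217] [-0.32  0.45  0.61  2.03 -1.03  1.33  0.94]
{"x": -0.37, "y": 0.08, "z": -0.42, "rx": 0.001, "ry": -0.019, "rz": -0.0, "fingers": 1}
{"x": -0.38, "y": 0.08, "z": -0.41, "rx": 0.001, "ry": -0.019, "rz": -0.0, "fingers": 1}
{"x": -0.4, "y": 0.09, "z": -0.4, "rx": 0.001, "ry": -0.019, "rz": -0.001, "fingers": 1}
end [ 0.5301 -0.0699  0.2247]
{"x": -0.37, "y": 0.02, "z": -0.31, "rx": -0.004, "ry": -0.078, "rz": 0.008, "fingers": 1}
{"x": -0.4, "y": 0.02, "z": -0.26, "rx": -0.003, "ry": -0.078, "rz": 0.008, "fingers": 1}
{"x": -0.43, "y": 0.03, "z": -0.21, "rx": -0.003, "ry": -0.078, "rz": 0.009, "fingers": 1}
{"x": -0.46, "y": 0.03, "z": -0.16, "rx": -0.004, "ry": -0.077, "rz": 0.008, "fingers": 1}
{"x": -0.47, "y": 0.05, "z": -0.1, "rx": -0.003, "ry": -0.078, "rz": 0.009, "fingers": 1}
end [ 0.5554 -0.3097  0.2248]
```

Call:
drive_tool(
  deltas=[
    {"x":-0.19,"y":0.04,"z":-0.21,"rx":0,"ry":-0.01,"rz":0,"fingers":1},
    {"x":-0.37,"y":0.08,"z":-0.42,"rx":0,"ry":-0.02,"rz":0,"fingers":1},
  ],
)

```text
time: 5.17
tool_pos: [0.5045, 0.0419, 0.2165]
tcp_rot: [0.634, 0.679, 0.252, -0.271]
wrist_force: [1.1, -1.2, -0.6]
opening: 0.675
gripper_force: 25.0
```

Call:
drive_tool(
  deltas=[
    {"x":-0.19,"y":0.04,"z":-0.21,"rx":0,"ry":-0.01,"rz":0,"fingers":1},
    {"x":-0.38,"y":0.08,"z":-0.41,"rx":0,"ry":-0.02,"rz":0,"fingers":1},
  ],
)

```text
time: 5.33
tool_pos: [0.517, -0.015, 0.2204]
tcp_rot: [0.639, 0.683, 0.242, -0.259]
wrist_force: [0.5, 0.3, -2.3]
opening: 0.673
gripper_force: 25.0
```

Call:
drive_tool(
  deltas=[
    {"x":-0.2,"y":0.05,"z":-0.2,"rx":0,"ry":-0.01,"rz":0,"fingers":1},
    {"x":-0.4,"y":0.09,"z":-0.4,"rx":0,"ry":-0.02,"rz":0,"fingers":1},
  ],
)

```text
time: 5.5
tool_pos: [0.5298, -0.0707, 0.2235]
tcp_rot: [0.643, 0.687, 0.232, -0.249]
wrist_force: [-0.0, 0.0, -0.7]
opening: 0.674
gripper_force: 25.0
```

Call:
drive_tool(
  deltas=[
    {"x":-0.18,"y":0.01,"z":-0.15,"rx":-0.002,"ry":-0.039,"rz":0.004,"fingers":1},
    {"x":-0.37,"y":0.02,"z":-0.31,"rx":-0.004,"ry":-0.078,"rz":0.008,"fingers":1},
  ],
)

```text
time: 5.67
tool_pos: [0.5348, -0.1197, 0.2231]
tcp_rot: [0.662, 0.695, 0.192, -0.205]
wrist_force: [-0.1, 1.0, -1.5]
opening: 0.673
gripper_force: 25.0
```

Call:
drive_tool(
  deltas=[
    {"x":-0.2,"y":0.01,"z":-0.13,"rx":-0.002,"ry":-0.039,"rz":0.004,"fingers":1},
    {"x":-0.4,"y":0.02,"z":-0.26,"rx":-0.004,"ry":-0.078,"rz":0.008,"fingers":1},
  ],
)

```text
time: 5.83
tool_pos: [0.5393, -0.1665, 0.2238]
tcp_rot: [0.677, 0.702, 0.152, -0.161]
wrist_force: [-0.3, -0.0, -1.4]
opening: 0.679
gripper_force: 25.0
```

Call:
drive_tool(
  deltas=[
    {"x":-0.21,"y":0.01,"z":-0.1,"rx":-0.002,"ry":-0.039,"rz":0.004,"fingers":1},
    {"x":-0.43,"y":0.03,"z":-0.21,"rx":-0.004,"ry":-0.078,"rz":0.008,"fingers":1},
  ],
)

```text
time: 6.0
tool_pos: [0.5441, -0.2137, 0.2241]
tcp_rot: [0.69, 0.706, 0.112, -0.117]
wrist_force: [0.7, -0.3, -1.2]
opening: 0.672
gripper_force: 25.0
```

```bash
python3 - <<'E'
from plan import *
s=ctrl.sense();print(s["time"],s["tool_pos"],s["opening"]*92,s["gripper_force"],s["joint_pos"].round(2))
z=Ro.from_quat(s["tcp_rot"]).as_matrix()[:,2];print("lean",np.degrees(np.arctan2(z[1],-z[2])))
e=plan([.555,-.30,.21],frame(0,np.radians(-15)),mm=60,deg=9)
e=plan([.555,-.297,.17],frame(0,np.radians(-37)),mm=60,deg=8,start=e)
e=plan([.555,-.297,.168],frame(0,np.radians(-64)),mm=60,deg=9,start=e)
E
```

```text
6.0 [ 0.54405204 -0.21369858  0.22410221] 61.78810520577753 24.9953556060791 [-0.13  0.57  0.85  1.72 -0.68  1.34  0.97]
lean 18.597328528741322
{"x": -0.22, "y": 0.02, "z": -0.04, "rx": -0.001, "ry": -0.093, "rz": 0.004, "fingers": 1}
{"x": -0.22, "y": 0.02, "z": -0.0, "rx": -0.0, "ry": -0.093, "rz": 0.004, "fingers": 1}
{"x": -0.21, "y": 0.03, "z": 0.03, "rx": -0.001, "ry": -0.094, "rz": 0.004, "fingers": 1}
{"x": -0.21, "y": 0.03, "z": 0.06, "rx": -0.001, "ry": -0.093, "rz": 0.003, "fingers": 1}
end [ 0.5553 -0.2998  0.2097]
{"x": 0.04, "y": -0.0, "z": 0.13, "rx": 0.0, "ry": -0.082, "rz": 0.0, "fingers": 1}
{"x": 0.06, "y": -0.0, "z": 0.12, "rx": 0.0, "ry": -0.081, "rz": 0.0, "fingers": 1}
{"x": 0.07, "y": -0.0, "z": 0.1, "rx": 0.001, "ry": -0.082, "rz": 0.0, "fingers": 1}
end [ 0.5553 -0.2971  0.1706]
{"x": 0.01, "y": -0.0, "z": 0.01, "rx": -0.0, "ry": -0.1, "rz": 0.0, "fingers": 1}
{"x": 0.0, "y": -0.0, "z": 0.0, "rx": -0.0, "ry": -0.1, "rz": 0.0, "fingers": 1}
{"x": 0.01, "y": -0.0, "z": 0.01, "rx": -0.0, "ry": -0.1, "rz": 0.0, "fingers": 1}
end [ 0.5553 -0.2972  0.1678]
```

Call:
drive_tool(
  deltas=[
    {"x":-0.11,"y":0.01,"z":-0.02,"rx":0,"ry":-0.047,"rz":0.002,"fingers":1},
    {"x":-0.22,"y":0.02,"z":-0.04,"rx":0,"ry":-0.093,"rz":0.004,"fingers":1},
  ],
)

```text
time: 6.17
tool_pos: [0.5464, -0.2368, 0.221]
tcp_rot: [0.699, 0.71, 0.061, -0.064]
wrist_force: [0.0, 1.0, -1.9]
opening: 0.673
gripper_force: 25.0
```

Call:
drive_tool(
  deltas=[
    {"x":-0.11,"y":0.01,"z":0,"rx":0,"ry":-0.047,"rz":0.002,"fingers":1},
    {"x":-0.22,"y":0.02,"z":0,"rx":0,"ry":-0.093,"rz":0.004,"fingers":1},
  ],
)

```text
time: 6.33
tool_pos: [0.549, -0.257, 0.217]
tcp_rot: [0.703, 0.711, 0.009, -0.013]
wrist_force: [-0.7, 0.7, -3.2]
opening: 0.675
gripper_force: 25.0
```

Call:
drive_tool(
  deltas=[
    {"x":-0.11,"y":0.01,"z":0.02,"rx":0,"ry":-0.047,"rz":0.002,"fingers":1},
    {"x":-0.21,"y":0.03,"z":0.03,"rx":0,"ry":-0.093,"rz":0.004,"fingers":1},
  ],
)

```text
time: 6.5
tool_pos: [0.552, -0.2777, 0.2132]
tcp_rot: [0.704, 0.708, -0.042, 0.039]
wrist_force: [0.3, -0.3, -1.9]
opening: 0.671
gripper_force: 25.0
```

Call:
drive_tool(
  deltas=[
    {"x":-0.11,"y":0.01,"z":0.03,"rx":0,"ry":-0.047,"rz":0.002,"fingers":1},
    {"x":-0.21,"y":0.03,"z":0.06,"rx":0,"ry":-0.093,"rz":0.003,"fingers":1},
    {"x":-0.21,"y":0.03,"z":0.06,"rx":0,"ry":-0.093,"rz":0.003,"fingers":1},
  ],
)

```text
time: 6.75
tool_pos: [0.5556, -0.2967, 0.2082]
tcp_rot: [0.699, 0.703, -0.093, 0.089]
wrist_force: [-0.6, 1.0, -1.9]
opening: 0.674
gripper_force: 25.0
```

Call:
drive_tool(
  deltas=[
    {"x":0.02,"y":0,"z":0.06,"rx":0,"ry":-0.041,"rz":0,"fingers":1},
    {"x":0.04,"y":0,"z":0.13,"rx":0,"ry":-0.082,"rz":0,"fingers":1},
  ],
)

```text
time: 6.92
tool_pos: [0.5552, -0.2995, 0.1975]
tcp_rot: [0.694, 0.694, -0.137, 0.136]
wrist_force: [0.6, 0.7, -3.1]
opening: 0.673
gripper_force: 25.0
```

Call:
drive_tool(
  deltas=[
    {"x":0.03,"y":0,"z":0.06,"rx":0,"ry":-0.041,"rz":0,"fingers":1},
    {"x":0.06,"y":0,"z":0.12,"rx":0,"ry":-0.082,"rz":0,"fingers":1},
    {"x":0.06,"y":0,"z":0.12,"rx":0,"ry":-0.082,"rz":0,"fingers":1},
  ],
)

```text
time: 7.17
tool_pos: [0.555, -0.2938, 0.1801]
tcp_rot: [0.682, 0.686, -0.182, 0.177]
wrist_force: [-0.7, 1.4, -2.5]
opening: 0.673
gripper_force: 25.0
```

```bash
python3 - <<'E'
from plan import *
s=ctrl.sense();print(s["time"],s["tool_pos"],s["opening"]*92,s["gripper_force"],s["joint_pos"].round(2))
z=Ro.from_quat(s["tcp_rot"]).as_matrix()[:,2];print("lean",np.degrees(np.arctan2(z[1],-z[2])))
cv2.imwrite("pics/s3.png",cv2.resize(ctrl.camera("scene")[130:330,100:370],(800,592),interpolation=2)[...,::-1])
e=plan([.555,-.297,.17],frame(0,np.radians(-37)),mm=60,deg=8)
e=plan([.555,-.297,.168],frame(0,np.radians(-64)),mm=60,deg=9,start=e)
E
```

```text
7.1667 [ 0.55496255 -0.29375211  0.18006706] 61.87065286911047 24.99620944261551 [-0.63  0.77  1.18  1.92 -0.34  0.7   0.6 ]
lean -29.449954217685733
{"x": 0.04, "y": -0.0, "z": 0.11, "rx": -0.003, "ry": -0.084, "rz": 0.004, "fingers": 1}
end [ 0.5551 -0.2972  0.1702]
{"x": 0.0, "y": -0.0, "z": 0.0, "rx": 0.0, "ry": -0.075, "rz": 0.0, "fingers": 1}
{"x": 0.01, "y": -0.0, "z": 0.0, "rx": 0.0, "ry": -0.075, "rz": 0.0, "fingers": 1}
{"x": 0.0, "y": -0.0, "z": 0.01, "rx": 0.0, "ry": -0.075, "rz": 0.0, "fingers": 1}
{"x": 0.01, "y": -0.0, "z": 0.0, "rx": 0.0, "ry": -0.075, "rz": 0.0, "fingers": 1}
end [ 0.5551 -0.2967  0.1681]
```

View pics/s3.png

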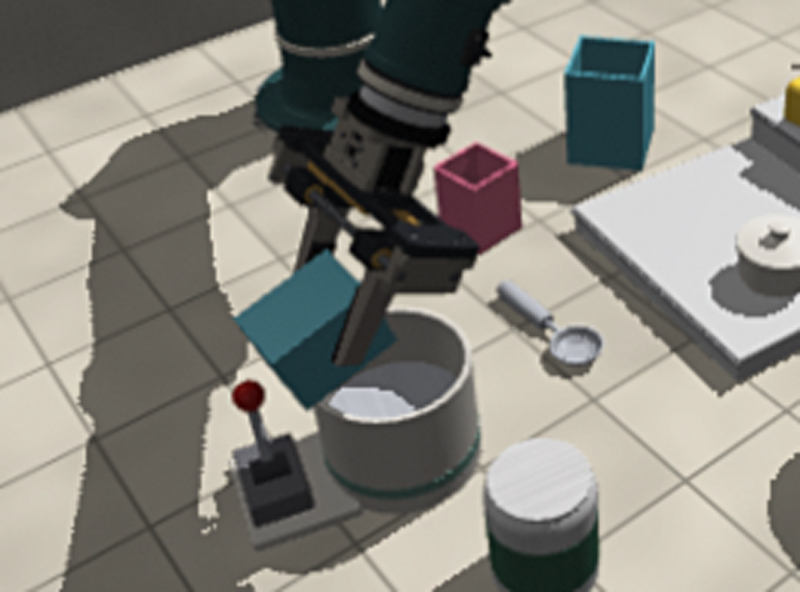

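The picture shows the cup tilted about 75° with its mouth over the basin, at (320,340) in the crop, and no balls out yet. The toggle and spoon are untouched. I'll continue slowly.

Call:
drive_tool(
  deltas=[
    {"x":0.02,"y":0,"z":0.05,"rx":-0.001,"ry":-0.042,"rz":0.002,"fingers":1},
    {"x":0.04,"y":0,"z":0.11,"rx":-0.003,"ry":-0.084,"rz":0.004,"fingers":1},
    {"x":0.04,"y":0,"z":0.11,"rx":-0.003,"ry":-0.084,"rz":0.004,"fingers":1},
  ],
)

```text
time: 7.47
tool_pos: [0.5552, -0.298, 0.1703]
tcp_rot: [0.671, 0.67, -0.224, 0.225]
wrist_force: [-0.7, 1.0, -2.7]
opening: 0.671
gripper_force: 25.0
```

Call:
drive_tool(
  deltas=[
    {"x":0,"y":0,"z":0,"rx":0,"ry":-0.025,"rz":0,"fingers":1},
    {"x":0,"y":0,"z":0,"rx":0,"ry":-0.05,"rz":0,"fingers":1},
    {"x":0,"y":0,"z":0,"rx":0,"ry":-0.075,"rz":0,"fingers":1},
    {"x":0,"y":0,"z":0,"rx":0,"ry":-0.075,"rz":0,"fingers":1},
    {"x":0,"y":0,"z":0,"rx":0,"ry":-0.075,"rz":0,"fingers":1},
  ],
)

```text
time: 7.88
tool_pos: [0.5558, -0.3002, 0.1732]
tcp_rot: [0.658, 0.655, -0.262, 0.265]
wrist_force: [0.0, 0.4, -1.5]
opening: 0.674
gripper_force: 25.0
```

Call:
drive_tool(
  deltas=[
    {"x":0,"y":0,"z":0,"rx":0,"ry":-0.025,"rz":0,"fingers":1},
    {"x":0,"y":0,"z":0,"rx":0,"ry":-0.05,"rz":0,"fingers":1},
    {"x":0.01,"y":0,"z":0,"rx":0,"ry":-0.075,"rz":0,"fingers":1},
    {"x":0.01,"y":0,"z":0,"rx":0,"ry":-0.075,"rz":0,"fingers":1},
    {"x":0.01,"y":0,"z":0,"rx":0,"ry":-0.075,"rz":0,"fingers":1},
  ],
)

```text
time: 8.3
tool_pos: [0.5558, -0.2994, 0.1725]
tcp_rot: [0.641, 0.638, -0.3, 0.303]
wrist_force: [-0.8, -0.4, -1.6]
opening: 0.674
gripper_force: 25.0
```

```bash
python3 - <<'E'
from plan import *
s=ctrl.sense();print(s["time"],s["tool_pos"],s["opening"]*92,s["gripper_force"],s["joint_pos"].round(2))
z=Ro.from_quat(s["tcp_rot"]).as_matrix()[:,2];print("lean",np.degrees(np.arctan2(z[1],-z[2])))
for n in("scene","top"):
    im=ctrl.camera(n);cv2.imwrite(f"pics/{n}4.png",im[...,::-1]);print(n,[b[1:] for b in blobs(mask(im,(7,150,70),(18,255,255)),8)[0]])
e=plan([.555,-.297,.168],frame(0,np.radians(-65)),mm=60,deg=7)
E
```

```text
8.3 [ 0.55584524 -0.29944671  0.17251391] 62.0127413114212 24.99586433172226 [-0.82  1.08  1.32  2.   -0.31  0.53  0.39]
lean -50.483392087313746
scene [([38, 57, 21, 28, 368], [47.8, 71.3]), ([537, 173, 14, 15, 106], [543.5, 180.8]), ([398, 253, 13, 1, 13], [404.0, 253.0]), ([375, 254, 70, 51, 848], [411.9, 282.5])]
top [([305, 50, 53, 59, 602], [336.4, 65.7]), ([307, 76, 31, 27, 86], [316.7, 86.4]), ([48, 295, 4, 4, 12], [49.1, 296.7])]
{"x": 0.02, "y": -0.0, "z": 0.0, "rx": 0.0, "ry": -0.054, "rz": -0.002, "fingers": 1}
{"x": 0.02, "y": -0.0, "z": 0.0, "rx": 0.0, "ry": -0.054, "rz": -0.002, "fingers": 1}
{"x": 0.02, "y": -0.01, "z": 0.01, "rx": 0.001, "ry": -0.053, "rz": -0.001, "fingers": 1}
end [ 0.5548 -0.2973  0.1676]
```

Call:
drive_tool(
  deltas=[
    {"x":0.01,"y":0,"z":0,"rx":0,"ry":-0.027,"rz":-0.001,"fingers":1},
    {"x":0.02,"y":0,"z":0,"rx":0,"ry":-0.054,"rz":-0.002,"fingers":1},
    {"x":0.02,"y":0,"z":0,"rx":0,"ry":-0.054,"rz":-0.002,"fingers":1},
    {"x":0.02,"y":0,"z":0,"rx":0,"ry":-0.054,"rz":-0.002,"fingers":1},
  ],
)

```text
time: 8.73
tool_pos: [0.5559, -0.2979, 0.1709]
tcp_rot: [0.627, 0.625, -0.328, 0.33]
wrist_force: [1.0, 0.1, -1.0]
opening: 0.675
gripper_force: 25.0
```

Call:
drive_tool(
  deltas=[
    {"x":0.01,"y":0,"z":0,"rx":0,"ry":-0.027,"rz":-0.001,"fingers":1},
    {"x":0.02,"y":0,"z":0,"rx":0,"ry":-0.054,"rz":-0.002,"fingers":1},
    {"x":0.02,"y":0,"z":0,"rx":0,"ry":-0.054,"rz":-0.002,"fingers":1},
    {"x":0.02,"y":0,"z":0,"rx":0,"ry":-0.054,"rz":-0.002,"fingers":1},
    {"x":0.02,"y":0,"z":0,"rx":0,"ry":-0.054,"rz":-0.002,"fingers":1},
  ],
)

```text
time: 9.15
tool_pos: [0.5559, -0.2972, 0.17]
tcp_rot: [0.612, 0.611, -0.354, 0.356]
wrist_force: [-0.6, -0.3, -0.4]
opening: 0.675
gripper_force: 25.0
```

Call:
drive_tool(
  deltas=[
    {"x":0.01,"y":0,"z":0,"rx":0,"ry":-0.027,"rz":0,"fingers":1},
    {"x":0.02,"y":0,"z":0.01,"rx":0,"ry":-0.054,"rz":0,"fingers":1},
    {"x":0.02,"y":0,"z":0.01,"rx":0,"ry":-0.054,"rz":0,"fingers":1},
    {"x":0.02,"y":0,"z":0.01,"rx":0,"ry":-0.054,"rz":0,"fingers":1},
    {"x":0.02,"y":0,"z":0.01,"rx":0,"ry":-0.054,"rz":0,"fingers":1},
  ],
)

```text
time: 9.57
tool_pos: [0.5559, -0.2969, 0.1678]
tcp_rot: [0.596, 0.596, -0.38, 0.381]
wrist_force: [-0.3, 0.2, -1.1]
opening: 0.676
gripper_force: 25.0
```

```bash
python3 - <<'E'
from plan import *
s=ctrl.sense();print(s["time"],s["tool_pos"],s["opening"]*92,s["gripper_force"],s["joint_pos"].round(2),s["wrist_force"])
z=Ro.from_quat(s["tcp_rot"]).as_matrix()[:,2];print("lean",np.degrees(np.arctan2(z[1],-z[2])))
for n in("scene","top"):
    im=ctrl.camera(n);cv2.imwrite(f"pics/{n}5.png",im[...,::-1]);print(n,[b[1:] for b in blobs(mask(im,(7,150,50),(18,255,255)),8)[0]])
S=cv2.imread("pics/scene5.png")[200:320,160:300];T=cv2.imread("pics/top5.png")[150:250,400:520]
o=np.zeros((400,800,3),np.uint8);o[:,:400]=cv2.resize(S,(400,400));o[:,400:]=cv2.resize(T,(400,400));cv2.imwrite("pics/c5.png",o)
E
```

```text
9.5667 [ 0.55588038 -0.29690981  0.16777104] 62.16636059162945 24.99577671289444 [-0.91  1.35  1.38  2.01 -0.3   0.5   0.24] [-0.25347473  0.1879815  -1.0937606 ]
lean -65.09766941954243
scene [([31, 57, 28, 31, 520], [44.8, 72.6]), ([537, 173, 14, 15, 106], [543.4, 180.7]), ([234, 249, 10, 10, 76], [238.3, 253.3]), ([221, 252, 20, 19, 190], [230.0, 264.2]), ([375, 253, 70, 53, 1225], [409.4, 278.5]), ([248, 258, 5, 6, 11], [250.1, 260.2])]
top [([305, 50, 53, 58, 603], [336.1, 65.4]), ([306, 73, 32, 27, 84], [316.6, 85.2]), ([0, 190, 28, 41, 568], [10.3, 211.7]), ([446, 191, 4, 8, 24], [447.2, 194.3]), ([454, 193, 5, 8, 37], [455.9, 196.4]), ([21, 199, 8, 8, 17], [25.0, 202.6]), ([446, 201, 4, 7, 23], [447.7, 204.3]), ([48, 295, 4, 4, 11], [49.2, 296.8])]
```

View pics/c5.png

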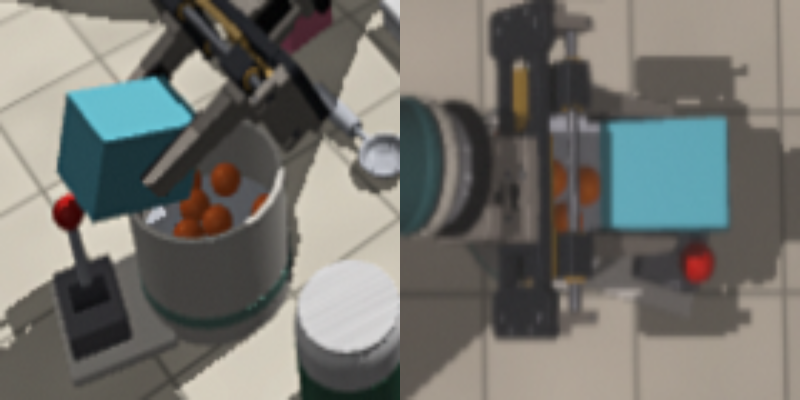

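Five balls are visible in the basin and none outside it. I'll tilt a touch more, wait, then raise to count all six with the cup still held.

Call:
drive_tool(
  deltas=[
    {"x":0,"y":0,"z":0,"rx":0,"ry":-0.02,"rz":0,"fingers":1},
    {"x":0,"y":0,"z":0,"rx":0,"ry":-0.04,"rz":0,"fingers":1},
    {"x":0,"y":0,"z":0,"rx":0,"ry":-0.04,"rz":0,"fingers":1},
    {"x":0,"y":0,"z":0,"rx":0,"ry":-0.04,"rz":0,"fingers":1},
    {"x":0,"y":0,"z":0,"rx":0,"ry":-0.04,"rz":0,"fingers":1},
  ],
)

```text
time: 10.08
tool_pos: [0.5559, -0.2966, 0.1674]
tcp_rot: [0.584, 0.584, -0.398, 0.4]
wrist_force: [-0.3, -0.4, -0.7]
opening: 0.669
gripper_force: 25.0
```

```bash
python3 - <<'E'
from plan import *
s=ctrl.sense();p=s["tool_pos"];R=Ro.from_quat(s["tcp_rot"]);print(s["time"],p)
e=plan(p+[0,-.03,.07],R)
e=plan([.555,-.335,.235],frame(0,np.radians(-15)),start=e,deg=18)
E
```

```text
10.0833 [ 0.55588356 -0.29663759  0.1673786 ]
{"x": -0.76, "y": 0.0, "z": 0.03, "rx": 0.0, "ry": 0.0, "rz": 0.0, "fingers": 1}
end [ 0.5558 -0.327   0.2371]
{"x": -0.0, "y": -0.0, "z": 0.03, "rx": 0.001, "ry": 0.199, "rz": -0.0, "fingers": 1}
{"x": -0.01, "y": -0.0, "z": 0.02, "rx": 0.0, "ry": 0.199, "rz": -0.0, "fingers": 1}
{"x": -0.02, "y": -0.01, "z": 0.02, "rx": 0.001, "ry": 0.199, "rz": -0.0, "fingers": 1}
end [ 0.5548 -0.3348  0.2349]
```

Call:
drive_tool(
  deltas=[
    {"x":-0.25,"y":0,"z":0.01,"rx":0,"ry":0,"rz":0,"fingers":1},
    {"x":-0.5,"y":0,"z":0.02,"rx":0,"ry":0,"rz":0,"fingers":1},
    {"x":-0.76,"y":0,"z":0.03,"rx":0,"ry":0,"rz":0,"fingers":1},
    {"x":-0.76,"y":0,"z":0.03,"rx":0,"ry":0,"rz":0,"fingers":1},
  ],
)

```text
time: 10.42
tool_pos: [0.555, -0.3294, 0.2419]
tcp_rot: [0.586, 0.581, -0.397, 0.401]
wrist_force: [-0.1, 0.5, 0.0]
opening: 0.674
gripper_force: 25.0
```

Call:
drive_tool(
  deltas=[
    {"x":0,"y":0,"z":0.01,"rx":0,"ry":0.066,"rz":0,"fingers":1},
    {"x":0,"y":0,"z":0.02,"rx":0,"ry":0.132,"rz":0,"fingers":1},
    {"x":0,"y":0,"z":0.03,"rx":0,"ry":0.2,"rz":0,"fingers":1},
  ],
)

```text
time: 10.67
tool_pos: [0.556, -0.3288, 0.2349]
tcp_rot: [0.638, 0.64, -0.302, 0.302]
wrist_force: [-0.7, -1.4, -1.2]
opening: 0.675
gripper_force: 25.0
```

Call:
drive_tool(
  deltas=[
    {"x":0,"y":0,"z":0.01,"rx":0,"ry":0.066,"rz":0,"fingers":1},
    {"x":-0.01,"y":0,"z":0.02,"rx":0,"ry":0.132,"rz":0,"fingers":1},
    {"x":-0.01,"y":0,"z":0.02,"rx":0,"ry":0.2,"rz":0,"fingers":1},
  ],
)

```text
time: 10.92
tool_pos: [0.5557, -0.3313, 0.2359]
tcp_rot: [0.679, 0.679, -0.196, 0.199]
wrist_force: [0.1, -0.8, -2.3]
opening: 0.677
gripper_force: 25.0
```

Call:
drive_tool(
  deltas=[
    {"x":0,"y":0,"z":0.01,"rx":0,"ry":0.066,"rz":0,"fingers":1},
    {"x":-0.01,"y":0,"z":0.02,"rx":0,"ry":0.132,"rz":0,"fingers":1},
    {"x":-0.02,"y":0,"z":0.02,"rx":0,"ry":0.2,"rz":0,"fingers":1},
    {"x":-0.02,"y":0,"z":0.02,"rx":0,"ry":0.2,"rz":0,"fingers":1},
  ],
)

```text
time: 11.25
tool_pos: [0.5532, -0.3414, 0.2383]
tcp_rot: [0.705, 0.698, -0.088, 0.093]
wrist_force: [-1.5, -1.6, 0.1]
opening: 0.671
gripper_force: 25.0
```

```bash
python3 - <<'E'
from plan import *
s=ctrl.sense();print(s["time"],s["tool_pos"],s["joint_pos"].round(2))
S=ctrl.camera("scene");T=ctrl.camera("top");W=ctrl.camera("wrist")
cv2.imwrite("pics/scene6.png",S[...,::-1]);cv2.imwrite("pics/top6.png",T[...,::-1])
o=np.zeros((600,800,3),np.uint8);o[:350,:400]=cv2.resize(S[210:315,160:280],(400,350));o[:350,400:]=cv2.resize(T[150:255,400:520],(400,350));o[350:,:400]=cv2.resize(W,(400,250))
cv2.imwrite("pics/c6.png",o[...,::-1])
g=np.load("grasp.npz")
P=np.array([.492,.1165,.0865])
e=plan([.53,-.05,.225],frame(np.radians(4),np.radians(25)),mm=90)
e=plan(P+[0,-.02,.12],Ro.from_quat(g["q"]),start=e)
E
```

```text
11.25 [ 0.55318801 -0.34142792  0.23833575] [-0.36  0.6   1.08  1.76 -0.39  0.94  0.79]
{"x": 0.69, "y": -0.06, "z": -0.16, "rx": 0.001, "ry": 0.111, "rz": -0.011, "fingers": 1}
{"x": 0.71, "y": -0.05, "z": -0.04, "rx": 0.001, "ry": 0.11, "rz": -0.011, "fingers": 1}
{"x": 0.71, "y": -0.04, "z": 0.09, "rx": 0.001, "ry": 0.111, "rz": -0.011, "fingers": 1}
{"x": 0.68, "y": -0.03, "z": 0.2, "rx": 0.001, "ry": 0.11, "rz": -0.011, "fingers": 1}
end [ 0.5298 -0.0503  0.2253]
{"x": 0.64, "y": -0.14, "z": 0.4, "rx": -0.001, "ry": 0.112, "rz": 0.001, "fingers": 1}
{"x": 0.55, "y": -0.14, "z": 0.5, "rx": -0.001, "ry": 0.113, "rz": 0.0, "fingers": 1}
end [0.4917 0.0961 0.2067]
```

View pics/c6.png

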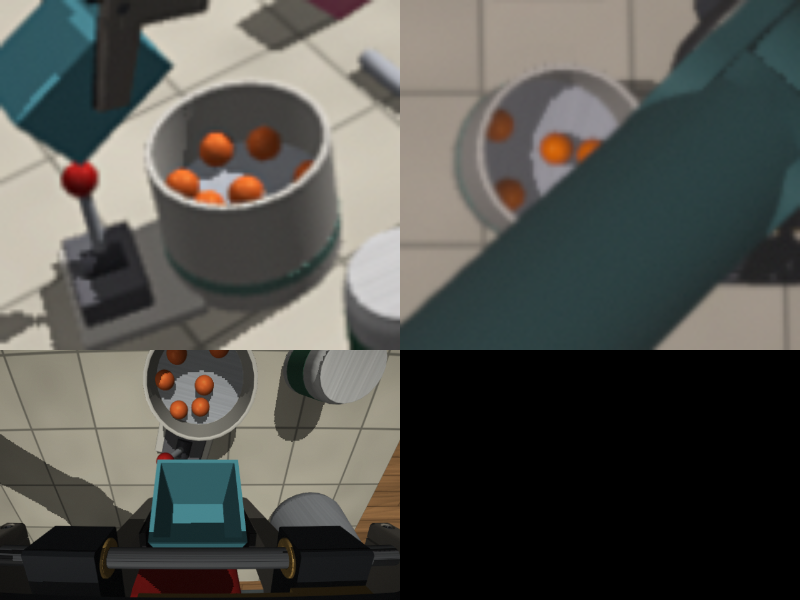

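All six balls are in the basin and the cup is empty (wrist view: basin at (200,390), cup interior at (197,505)). I'll put the cup back where it stood.

Call:
drive_tool(
  deltas=[
    {"x":0.35,"y":-0.03,"z":-0.08,"rx":0,"ry":0.055,"rz":-0.005,"fingers":1},
    {"x":0.69,"y":-0.06,"z":-0.16,"rx":0,"ry":0.11,"rz":-0.01,"fingers":1},
    {"x":0.69,"y":-0.06,"z":-0.16,"rx":0,"ry":0.11,"rz":-0.01,"fingers":1},
  ],
)

```text
time: 11.65
tool_pos: [0.5504, -0.257, 0.2304]
tcp_rot: [0.698, 0.715, -0.03, 0.027]
wrist_force: [0.8, -0.3, -1.4]
opening: 0.671
gripper_force: 25.0
```

Call:
drive_tool(
  deltas=[
    {"x":0.35,"y":-0.03,"z":-0.02,"rx":0,"ry":0.055,"rz":-0.005,"fingers":1},
    {"x":0.71,"y":-0.05,"z":-0.04,"rx":0,"ry":0.11,"rz":-0.01,"fingers":1},
    {"x":0.71,"y":-0.05,"z":-0.04,"rx":0,"ry":0.11,"rz":-0.01,"fingers":1},
  ],
)

```text
time: 11.9
tool_pos: [0.5435, -0.1864, 0.2282]
tcp_rot: [0.692, 0.72, 0.03, -0.035]
wrist_force: [-0.1, -1.2, -0.9]
opening: 0.673
gripper_force: 25.0
```

Call:
drive_tool(
  deltas=[
    {"x":0.35,"y":-0.02,"z":0.05,"rx":0,"ry":0.055,"rz":-0.005,"fingers":1},
    {"x":0.71,"y":-0.04,"z":0.09,"rx":0,"ry":0.11,"rz":-0.01,"fingers":1},
    {"x":0.71,"y":-0.04,"z":0.09,"rx":0,"ry":0.11,"rz":-0.01,"fingers":1},
  ],
)

```text
time: 12.15
tool_pos: [0.5364, -0.1159, 0.2252]
tcp_rot: [0.682, 0.72, 0.089, -0.097]
wrist_force: [-0.1, -0.1, -1.3]
opening: 0.674
gripper_force: 25.0
```

Call:
drive_tool(
  deltas=[
    {"x":0.34,"y":-0.02,"z":0.1,"rx":0,"ry":0.055,"rz":-0.005,"fingers":1},
    {"x":0.68,"y":-0.03,"z":0.2,"rx":0,"ry":0.11,"rz":-0.01,"fingers":1},
    {"x":0.68,"y":-0.03,"z":0.2,"rx":0,"ry":0.11,"rz":-0.01,"fingers":1},
  ],
)

```text
time: 12.4
tool_pos: [0.5294, -0.0461, 0.2232]
tcp_rot: [0.666, 0.714, 0.148, -0.158]
wrist_force: [-0.2, 1.2, -1.6]
opening: 0.673
gripper_force: 25.0
```

Call:
drive_tool(
  deltas=[
    {"x":0.32,"y":-0.07,"z":0.2,"rx":0,"ry":0.056,"rz":0,"fingers":1},
    {"x":0.64,"y":-0.14,"z":0.4,"rx":0,"ry":0.112,"rz":0,"fingers":1},
    {"x":0.64,"y":-0.14,"z":0.4,"rx":0,"ry":0.112,"rz":0,"fingers":1},
  ],
)

```text
time: 12.65
tool_pos: [0.5089, 0.0274, 0.2128]
tcp_rot: [0.651, 0.697, 0.205, -0.22]
wrist_force: [-0.5, -0.5, -1.4]
opening: 0.676
gripper_force: 25.0
```

Call:
drive_tool(
  deltas=[
    {"x":0.28,"y":-0.07,"z":0.25,"rx":0,"ry":0.056,"rz":0,"fingers":1},
    {"x":0.55,"y":-0.14,"z":0.5,"rx":0,"ry":0.112,"rz":0,"fingers":1},
    {"x":0.55,"y":-0.14,"z":0.5,"rx":0,"ry":0.112,"rz":0,"fingers":1},
    {"x":0.55,"y":-0.14,"z":0.5,"rx":0,"ry":0.112,"rz":0,"fingers":1},
  ],
)

```text
time: 12.98
tool_pos: [0.4925, 0.096, 0.2043]
tcp_rot: [0.632, 0.675, 0.261, -0.277]
wrist_force: [0.0, -0.3, -1.0]
opening: 0.672
gripper_force: 25.0
```

```bash
python3 - <<'E'
from plan import *
s=ctrl.sense();print(s["time"],s["tool_pos"],s["joint_pos"].round(2),s["wrist_force"])
g=np.load("grasp.npz");Rg=Ro.from_quat(g["q"])
e=plan(np.array(g["p"])+[-.002,0,.02],Rg)
e=plan(np.array(g["p"])+[-.002,0,.0015],Rg,start=e)
E
```

```text
12.9833 [0.49251519 0.09595857 0.20431331] [-0.35  0.48  0.65  2.04 -1.05  1.33  0.97] [ 0.01133907 -0.26785928 -0.96177749]
{"x": -0.28, "y": -0.0, "z": 0.42, "rx": 0.0, "ry": 0.003, "rz": 0.0, "fingers": 1}
{"x": -0.28, "y": -0.0, "z": 0.42, "rx": 0.0, "ry": 0.002, "rz": 0.0, "fingers": 1}
end [0.4915 0.1155 0.1053]
{"x": -0.13, "y": -0.0, "z": 0.13, "rx": 0.0, "ry": 0.0, "rz": 0.0, "fingers": 1}
end [0.4915 0.1156 0.0869]
```

Call:
drive_tool(
  deltas=[
    {"x":-0.14,"y":0,"z":0.21,"rx":0,"ry":0.001,"rz":0,"fingers":1},
    {"x":-0.28,"y":0,"z":0.42,"rx":0,"ry":0.003,"rz":0,"fingers":1},
  ],
)

```text
time: 13.15
tool_pos: [0.4952, 0.1039, 0.1569]
tcp_rot: [0.631, 0.675, 0.265, -0.275]
wrist_force: [-0.3, 0.4, -0.6]
opening: 0.679
gripper_force: 25.0
```

Call:
drive_tool(
  deltas=[
    {"x":-0.14,"y":0,"z":0.21,"rx":0,"ry":0.001,"rz":0,"fingers":1},
    {"x":-0.28,"y":0,"z":0.42,"rx":0,"ry":0.002,"rz":0,"fingers":1},
    {"x":-0.28,"y":0,"z":0.42,"rx":0,"ry":0.002,"rz":0,"fingers":1},
  ],
)

```text
time: 13.4
tool_pos: [0.4913, 0.1154, 0.1033]
tcp_rot: [0.631, 0.674, 0.262, -0.28]
wrist_force: [-0.2, 0.3, -1.0]
opening: 0.674
gripper_force: 25.0
```

Call:
drive_tool(
  deltas=[
    {"x":-0.05,"y":0,"z":0.05,"rx":0,"ry":0,"rz":0,"fingers":1},
    {"x":-0.09,"y":0,"z":0.09,"rx":0,"ry":0,"rz":0,"fingers":1},
    {"x":-0.13,"y":0,"z":0.13,"rx":0,"ry":0,"rz":0,"fingers":1},
    {"x":-0.13,"y":0,"z":0.13,"rx":0,"ry":0,"rz":0,"fingers":1},
    {"x":-0.13,"y":0,"z":0.13,"rx":0,"ry":0,"rz":0,"fingers":1},
  ],
)

```text
time: 13.82
tool_pos: [0.4935, 0.1156, 0.0897]
tcp_rot: [0.63, 0.673, 0.267, -0.279]
wrist_force: [0.3, 0.1, -0.6]
opening: 0.672
gripper_force: 25.0
```

```bash
python3 - <<'E'
from plan import *
s=ctrl.sense();print(s["time"],s["tool_pos"],s["wrist_force"],s["wrist_torque"],s["tcp_rot"])
g=np.load("grasp.npz");print(np.degrees((Ro.from_quat(g["q"]).inv()*Ro.from_quat(s["tcp_rot"])).as_rotvec()))
E
```

```text
13.8167 [0.49350412 0.11557593 0.0897496 ] [ 0.25529493  0.09796838 -0.64687298] [-0.86115198 -0.01781077 -0.03271479] [ 0.63048745  0.67338995  0.26678479 -0.27902944]
[-0.32278863  0.20990691 -0.10136478]
```

Call:
drive_tool(
  deltas=[
    {"x":-0.01,"y":0,"z":0.02,"rx":0,"ry":0,"rz":0,"fingers":1},
    {"x":-0.02,"y":0,"z":0.03,"rx":0,"ry":0,"rz":0,"fingers":1},
    {"x":-0.02,"y":0,"z":0.03,"rx":0,"ry":0,"rz":0,"fingers":1},
    {"x":-0.02,"y":0,"z":0.03,"rx":0,"ry":0,"rz":0,"fingers":1},
  ],
)

```text
time: 14.15
tool_pos: [0.4931, 0.1167, 0.0859]
tcp_rot: [0.63, 0.673, 0.267, -0.279]
wrist_force: [0.1, -0.5, -1.1]
opening: 0.672
gripper_force: 25.0
```

Call:
drive_tool(
  deltas=[
    {"x":-0.01,"y":0,"z":0.01,"rx":0,"ry":0,"rz":0,"fingers":1},
    {"x":-0.01,"y":0,"z":0.01,"rx":0,"ry":0,"rz":0,"fingers":1},
    {"x":-0.01,"y":0,"z":0.01,"rx":0,"ry":0,"rz":0,"fingers":1},
  ],
)

```text
time: 14.4
tool_pos: [0.4933, 0.1167, 0.0856]
tcp_rot: [0.63, 0.673, 0.267, -0.28]
wrist_force: [-1.4, -1.3, 7.7]
opening: 0.671
gripper_force: 25.0
```

Contact: 7.7 N on the tier at the same height as at the grasp. Releasing, then backing out along the tool axis.

Call:
drive_tool(
  deltas=[
    {"x":0,"y":0,"z":0,"rx":0,"ry":0,"rz":0,"fingers":-1},
    {"x":0,"y":0,"z":0,"rx":0,"ry":0,"rz":0,"fingers":-1},
    {"x":0,"y":0,"z":0,"rx":0,"ry":0,"rz":0,"fingers":-1},
    {"x":0,"y":0,"z":0,"rx":0,"ry":0,"rz":0,"fingers":-1},
    {"x":0,"y":0,"z":0,"rx":0,"ry":0,"rz":0,"fingers":-1},
  ],
)

```text
time: 14.82
tool_pos: [0.493, 0.1167, 0.0842]
tcp_rot: [0.63, 0.673, 0.266, -0.28]
wrist_force: [0.0, -0.1, -1.6]
opening: 0.996
gripper_force: 0.0
```

Call:
drive_tool(
  deltas=[
    {"x":0,"y":0,"z":-0.2,"rx":0,"ry":0,"rz":0,"fingers":-1},
    {"x":0,"y":0,"z":-0.4,"rx":0,"ry":0,"rz":0,"fingers":-1},
    {"x":0,"y":0,"z":-0.6,"rx":0,"ry":0,"rz":0,"fingers":-1},
    {"x":0,"y":0,"z":-0.8,"rx":0,"ry":0,"rz":0,"fingers":-1},
    {"x":0,"y":0,"z":-1,"rx":0,"ry":0,"rz":0,"fingers":-1},
  ],
)

```text
time: 15.23
tool_pos: [0.4969, 0.0449, 0.1551]
tcp_rot: [0.631, 0.673, 0.266, -0.28]
wrist_force: [0.1, -0.7, -0.5]
opening: 1.002
gripper_force: 0.0
```

Call:
drive_tool(
  deltas=[
    {"x":0.15,"y":0,"z":-0.2,"rx":0,"ry":0,"rz":0,"fingers":1},
    {"x":0.3,"y":0,"z":-0.4,"rx":0,"ry":0,"rz":0,"fingers":1},
    {"x":0.5,"y":0,"z":-0.6,"rx":0,"ry":0,"rz":0,"fingers":1},
    {"x":0.5,"y":0,"z":-0.7,"rx":0,"ry":0,"rz":0,"fingers":1},
  ],
  squeeze=10,
)

```text
time: 15.57
tool_pos: [0.4986, 0.0309, 0.2429]
tcp_rot: [0.629, 0.674, 0.268, -0.278]
wrist_force: [0.8, 0.3, 0.1]
opening: 0.733
gripper_force: 0.0
```

```bash
python3 - <<'E'
from plan import *
s=ctrl.sense();print(s["time"],s["tool_pos"],s["opening"],s["joint_pos"].round(2))
S=ctrl.camera("scene");T=ctrl.camera("top");cv2.imwrite("pics/scene7.png",S[...,::-1]);cv2.imwrite("pics/top7.png",T[...,::-1])
T0=cv2.imread("pics/top0.png")[...,::-1];S0=cv2.imread("pics/scene0.png")[...,::-1]
def redm(im): return mask(im,(0,170,90),(6,255,255))|mask(im,(172,170,90),(180,255,255))
for n,i in(("top",T),("scene",S)): print(n,[b[1:] for b in blobs(redm(i),15)[0]])
o=np.zeros((600,800,3),np.uint8)
o[:300,:400]=cv2.resize(S[150:255,280:420],(400,300));o[:300,400:]=cv2.resize(T[140:260,260:420],(400,300))
o[300:,:400]=cv2.resize(S[225:315,150:270],(400,300));o[300:,400:]=cv2.resize(T[150:240,400:520],(400,300))
cv2.imwrite("pics/c7.png",o[...,::-1])
E
```

```text
15.5667 [0.49857952 0.03087619 0.24285378] 0.7327317170273837 [-0.24  0.46  0.68  1.97 -0.96  1.45  0.97]
top [([314, 82, 23, 23, 395], [324.7, 92.7]), ([562, 163, 78, 110, 5920], [600.4, 216.8])]
scene [([0, 255, 115, 119, 5447], [45.2, 316.9]), ([389, 257, 25, 18, 297], [401.3, 265.4])]
```

View pics/c7.png

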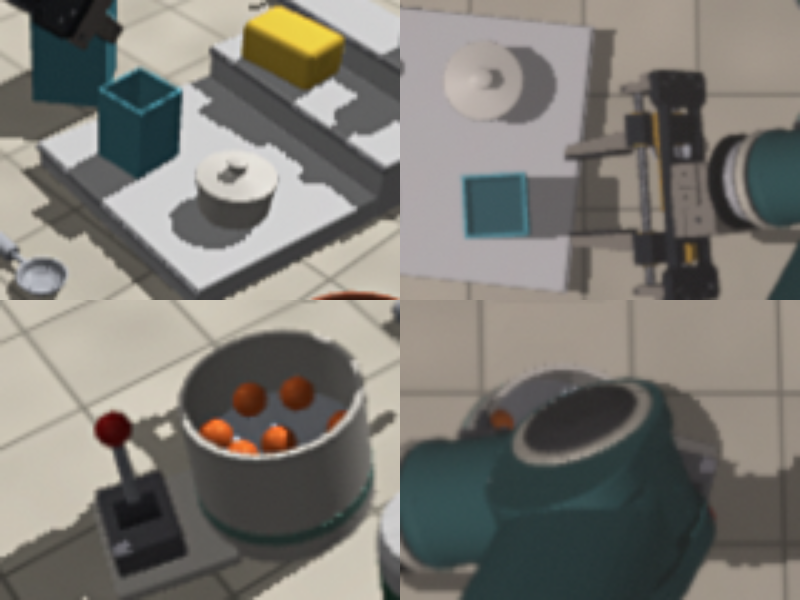

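The cup stands upright and empty beside the ramekin, nothing else has moved, and the six balls are in the basin. Now the toggle: ball at (0.508, -0.355, 0.095), pushed along the warmer's +x.

```bash
python3 - <<'E'
from plan import *
y=np.radians(-101.8)
e=plan([.463,-.346,.24],frame(y,0),deg=20)
E
```

```text
{"x": -0.44, "y": -0.1, "z": -0.44, "rx": -0.076, "ry": -0.059, "rz": 0.184, "fingers": 1}
{"x": -0.48, "y": 0.09, "z": -0.4, "rx": -0.076, "ry": -0.06, "rz": 0.184, "fingers": 1}
{"x": -0.46, "y": 0.27, "z": -0.34, "rx": -0.076, "ry": -0.059, "rz": 0.184, "fingers": 1}
{"x": -0.39, "y": 0.42, "z": -0.25, "rx": -0.076, "ry": -0.059, "rz": 0.184, "fingers": 1}
{"x": -0.26, "y": 0.55, "z": -0.17, "rx": -0.076, "ry": -0.06, "rz": 0.184, "fingers": 1}
{"x": -0.11, "y": 0.61, "z": -0.07, "rx": -0.077, "ry": -0.059, "rz": 0.184, "fingers": 1}
end [ 0.4627 -0.3461  0.2396]
```

Call:
drive_tool(
  deltas=[
    {"x":-0.15,"y":-0.03,"z":-0.15,"rx":-0.025,"ry":-0.02,"rz":0.06,"fingers":1},
    {"x":-0.29,"y":-0.07,"z":-0.29,"rx":-0.05,"ry":-0.04,"rz":0.12,"fingers":1},
    {"x":-0.44,"y":-0.1,"z":-0.44,"rx":-0.076,"ry":-0.059,"rz":0.184,"fingers":1},
    {"x":-0.44,"y":-0.1,"z":-0.44,"rx":-0.076,"ry":-0.059,"rz":0.184,"fingers":1},
  ],
)

```text
time: 16.0
tool_pos: [0.4904, -0.0348, 0.2378]
tcp_rot: [0.751, 0.568, 0.233, -0.244]
wrist_force: [0.2, -1.0, -0.0]
opening: 0.356
gripper_force: 0.0
```

Call:
drive_tool(
  deltas=[
    {"x":-0.16,"y":0.03,"z":-0.13,"rx":-0.025,"ry":-0.02,"rz":0.06,"fingers":1},
    {"x":-0.32,"y":0.06,"z":-0.27,"rx":-0.05,"ry":-0.04,"rz":0.12,"fingers":1},
    {"x":-0.48,"y":0.09,"z":-0.4,"rx":-0.076,"ry":-0.06,"rz":0.184,"fingers":1},
    {"x":-0.48,"y":0.09,"z":-0.4,"rx":-0.076,"ry":-0.06,"rz":0.184,"fingers":1},
  ],
)

```text
time: 16.33
tool_pos: [0.4854, -0.0964, 0.2378]
tcp_rot: [0.847, 0.452, 0.194, -0.204]
wrist_force: [-0.3, 0.3, -0.1]
opening: 0.066
gripper_force: 0.0
```

Call:
drive_tool(
  deltas=[
    {"x":-0.15,"y":0.09,"z":-0.11,"rx":-0.025,"ry":-0.02,"rz":0.06,"fingers":1},
    {"x":-0.31,"y":0.18,"z":-0.23,"rx":-0.05,"ry":-0.04,"rz":0.12,"fingers":1},
    {"x":-0.46,"y":0.27,"z":-0.34,"rx":-0.076,"ry":-0.059,"rz":0.184,"fingers":1},
    {"x":-0.46,"y":0.27,"z":-0.34,"rx":-0.076,"ry":-0.059,"rz":0.184,"fingers":1},
  ],
)

```text
time: 16.67
tool_pos: [0.4803, -0.1584, 0.2383]
tcp_rot: [0.921, 0.324, 0.15, -0.158]
wrist_force: [0.2, -0.3, -0.6]
opening: 0.004
gripper_force: 0.0
```

```bash
python3 - <<'E'
from plan import *
s=ctrl.sense();print(s["time"],s["tool_pos"],s["opening"],s["joint_pos"].round(2))
e=plan([.463,-.346,.22],frame(np.radians(-101.8),0),deg=20)
E
```

```text
16.6667 [ 0.4803248  -0.15835342  0.23826219] 0.0037781437360578365 [-0.31  0.38  1.03  2.01 -0.81  1.21  0.22]
{"x": -0.41, "y": 0.44, "z": -0.2, "rx": -0.076, "ry": -0.059, "rz": 0.184, "fingers": 1}
{"x": -0.28, "y": 0.55, "z": -0.1, "rx": -0.076, "ry": -0.058, "rz": 0.184, "fingers": 1}
{"x": -0.11, "y": 0.62, "z": -0.02, "rx": -0.077, "ry": -0.058, "rz": 0.185, "fingers": 1}
end [ 0.463  -0.3456  0.22  ]
```

Call:
drive_tool(
  deltas=[
    {"x":-0.14,"y":0.15,"z":-0.07,"rx":-0.025,"ry":-0.02,"rz":0.06,"fingers":1},
    {"x":-0.27,"y":0.29,"z":-0.13,"rx":-0.05,"ry":-0.04,"rz":0.12,"fingers":1},
    {"x":-0.41,"y":0.44,"z":-0.2,"rx":-0.076,"ry":-0.059,"rz":0.184,"fingers":1},
    {"x":-0.41,"y":0.44,"z":-0.2,"rx":-0.076,"ry":-0.059,"rz":0.184,"fingers":1},
  ],
)

```text
time: 17.0
tool_pos: [0.4748, -0.2204, 0.2316]
tcp_rot: [0.971, 0.187, 0.101, -0.108]
wrist_force: [-0.2, 0.7, -0.3]
opening: 0.004
gripper_force: 0.0
```

Call:
drive_tool(
  deltas=[
    {"x":-0.09,"y":0.18,"z":-0.03,"rx":-0.025,"ry":-0.02,"rz":0.06,"fingers":1},
    {"x":-0.19,"y":0.37,"z":-0.07,"rx":-0.05,"ry":-0.04,"rz":0.12,"fingers":1},
    {"x":-0.28,"y":0.55,"z":-0.1,"rx":-0.076,"ry":-0.058,"rz":0.184,"fingers":1},
    {"x":-0.28,"y":0.55,"z":-0.1,"rx":-0.076,"ry":-0.058,"rz":0.184,"fingers":1},
  ],
)

```text
time: 17.33
tool_pos: [0.469, -0.2818, 0.2246]
tcp_rot: [0.996, 0.044, 0.051, -0.056]
wrist_force: [-0.6, 1.1, -0.5]
opening: 0.003
gripper_force: 0.0
```

Call:
drive_tool(
  deltas=[
    {"x":-0.04,"y":0.2,"z":-0.01,"rx":-0.025,"ry":-0.02,"rz":0.06,"fingers":1},
    {"x":-0.07,"y":0.41,"z":-0.01,"rx":-0.05,"ry":-0.04,"rz":0.12,"fingers":1},
    {"x":-0.11,"y":0.62,"z":-0.02,"rx":-0.077,"ry":-0.058,"rz":0.185,"fingers":1},
    {"x":-0.11,"y":0.62,"z":-0.02,"rx":-0.077,"ry":-0.058,"rz":0.185,"fingers":1},
    {"x":-0.11,"y":0.62,"z":-0.02,"rx":-0.077,"ry":-0.058,"rz":0.185,"fingers":1},
  ],
)

```text
time: 17.75
tool_pos: [0.4631, -0.3432, 0.2187]
tcp_rot: [0.995, -0.1, -0.0, -0.003]
wrist_force: [-0.7, 0.1, 0.3]
opening: 0.004
gripper_force: 0.0
```

```bash
python3 - <<'E'
from plan import *
s=ctrl.sense();print(s["time"],s["tool_pos"],s["joint_pos"].round(2))
im=ctrl.camera("wrist");cv2.imwrite("pics/w8.png",im[...,::-1]);S=ctrl.camera("scene")
redm=lambda im: mask(im,(0,170,60),(6,255,255))|mask(im,(172,170,60),(180,255,255))
print([b[1:] for b in blobs(redm(im),15)[0]]);print([b[1:] for b in blobs(redm(S),15)[0]])
pose=(s["tool_pos"],s["tcp_rot"])
for b in blobs(redm(im),60)[0]: print(b[2],plane("wrist",[b[2]],.0965,pose).round(4).tolist())
e=plan([.463,-.346,.1055],frame(np.radians(-101.8),0))
E
```

```text
17.75 [ 0.46305967 -0.34319806  0.2187305 ] [-0.31  0.7   1.31  1.85 -0.74  1.19 -0.52]
[([526, 0, 114, 108, 11113], [583.2, 49.3]), ([303, 132, 31, 30, 706], [317.7, 147.0]), ([616, 255, 24, 13, 120], [630.2, 260.4])]
[([0, 255, 115, 124, 5943], [47.3, 323.6]), ([387, 257, 27, 22, 409], [399.1, 266.8]), ([179, 259, 10, 8, 67], [183.6, 262.6])]
[583.2, 49.3] [[0.5446, -0.574, 0.0965]]
[317.7, 147.0] [[0.5096, -0.3528, 0.0965]]
[630.2, 260.4] [[0.3487, -0.6222, 0.0965]]
{"x": 0.0, "y": 0.02, "z": 0.57, "rx": -0.002, "ry": -0.0, "rz": 0.001, "fingers": 1}
{"x": 0.01, "y": 0.01, "z": 0.57, "rx": -0.001, "ry": -0.0, "rz": 0.001, "fingers": 1}
end [ 0.4634 -0.346   0.1055]
```

View pics/w8.png

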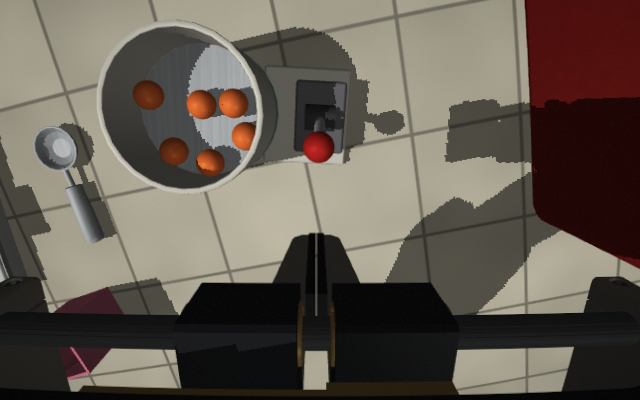

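The wrist view shows all six balls in the basin and the red ball at (318,147), straight ahead of the closed fingertips. Going down and pushing along tool +x.

Call:
drive_tool(
  deltas=[
    {"x":0,"y":0.01,"z":0.28,"rx":-0.001,"ry":0,"rz":0,"fingers":1},
    {"x":0,"y":0.01,"z":0.57,"rx":-0.002,"ry":0,"rz":0.001,"fingers":1},
  ],
)

```text
time: 18.02
tool_pos: [0.4639, -0.3452, 0.1639]
tcp_rot: [0.995, -0.102, 0.003, 0.0]
wrist_force: [0.3, 0.4, 0.1]
opening: 0.005
gripper_force: 0.0
```

Call:
drive_tool(
  deltas=[
    {"x":0,"y":0,"z":0.28,"rx":0,"ry":0,"rz":0,"fingers":1},
    {"x":0,"y":0,"z":0.57,"rx":-0.001,"ry":0,"rz":0.001,"fingers":1},
    {"x":0,"y":0,"z":0.57,"rx":-0.001,"ry":0,"rz":0.001,"fingers":1},
    {"x":0,"y":0,"z":0.57,"rx":-0.001,"ry":0,"rz":0.001,"fingers":1},
  ],
)

```text
time: 18.35
tool_pos: [0.4623, -0.3448, 0.106]
tcp_rot: [0.995, -0.104, -0.0, 0.0]
wrist_force: [0.3, 0.1, 0.5]
opening: 0.002
gripper_force: 0.0
```

Call:
drive_tool(
  deltas=[
    {"x":0.1,"y":0,"z":0,"rx":0,"ry":0,"rz":0,"fingers":1},
    {"x":0.2,"y":0,"z":0,"rx":0,"ry":0,"rz":0,"fingers":1},
    {"x":0.25,"y":0,"z":0,"rx":0,"ry":0,"rz":0,"fingers":1},
    {"x":0.3,"y":0,"z":0,"rx":0,"ry":0,"rz":0,"fingers":1},
  ],
)

```text
time: 18.68
tool_pos: [0.4934, -0.3527, 0.1074]
tcp_rot: [0.995, -0.104, 0.001, 0.002]
wrist_force: [-2.0, 0.8, 1.1]
opening: 0.005
gripper_force: 0.8
```

```bash
python3 - <<'E'
from plan import *
s=ctrl.sense();R=Ro.from_quat(s["tcp_rot"]);print(s["time"],s["tool_pos"],s["wrist_force"])
d=np.array([.5096,-.3528,.0965])-s["tool_pos"];print("ball start in tool",R.inv().apply(d).round(4))
S=ctrl.camera("scene");redm=lambda im: mask(im,(0,170,60),(6,255,255))|mask(im,(172,170,60),(180,255,255))
print([b[1:] for b in blobs(redm(S),8)[0]])
E
```

```text
18.6833 [ 0.49340225 -0.35270742  0.10744184] [-2.0262993   0.76895826  1.14705303]
ball start in tool [ 0.0158 -0.0033  0.011 ]
[([0, 255, 116, 125, 6009], [47.0, 323.1]), ([387, 257, 27, 22, 409], [399.1, 266.9]), ([179, 260, 8, 8, 53], [182.7, 263.5])]
```

Call:
drive_tool(
  deltas=[
    {"x":0.08,"y":0,"z":0.01,"rx":0,"ry":0,"rz":0,"fingers":1},
    {"x":0.15,"y":0,"z":0.01,"rx":0,"ry":0,"rz":0,"fingers":1},
    {"x":0.22,"y":0,"z":0.01,"rx":0,"ry":0,"rz":0,"fingers":1},
    {"x":0.3,"y":0,"z":0.01,"rx":0,"ry":0,"rz":0,"fingers":1},
    {"x":0.3,"y":0,"z":0.01,"rx":0,"ry":0,"rz":0,"fingers":1},
  ],
)

```text
time: 19.15
tool_pos: [0.5233, -0.3588, 0.1051]
tcp_rot: [0.995, -0.104, 0.001, 0.002]
wrist_force: [-0.6, 0.2, -0.0]
opening: 0.007
gripper_force: 0.0
```

Call:
drive_tool(
  deltas=[
    {"x":0.05,"y":0,"z":0,"rx":0,"ry":0,"rz":0,"fingers":1},
    {"x":0.1,"y":0,"z":0,"rx":0,"ry":0,"rz":0,"fingers":1},
    {"x":0.14,"y":0,"z":0,"rx":0,"ry":0,"rz":0,"fingers":1},
    {"x":0.14,"y":0,"z":0,"rx":0,"ry":0,"rz":0,"fingers":1},
  ],
)

```text
time: 19.48
tool_pos: [0.5349, -0.3615, 0.105]
tcp_rot: [0.994, -0.105, -0.0, 0.002]
wrist_force: [-2.0, 1.3, 0.3]
opening: 0.006
gripper_force: 0.7
```

```bash
cat > tog.py <<'E'
from plan import *
s=ctrl.sense();R=Ro.from_quat(s["tcp_rot"]);print(s["time"],s["tool_pos"],s["wrist_force"])
redm=lambda im: mask(im,(0,170,60),(6,255,255))|mask(im,(172,170,60),(180,255,255))
S=ctrl.camera("scene")
W=ctrl.camera("wrist");pose=(s["tool_pos"],s["tcp_rot"])
for n,im in(("scene",S),("wrist",W)):
    for b in blobs(redm(im),15)[0]:
        if (n=="scene" and 150<b[2][0]<260 and b[2][1]>220) or (n=="wrist" and b[2][0]<450):
            P=plane(n,[b[2]],.0965,pose)[0];d=P[:2]-[.5344,-.3595]
            print(n,b[1:],P.round(4),"local x",round(float(d@[.979,-.203]),4),"(on=+.0273)")
E
python3 tog.py
```

```text
19.4833 [ 0.53492625 -0.36146729  0.1049792 ] [-2.01016032  1.33261796  0.305389  ]
scene ([183, 273, 9, 10, 68], [187.1, 277.4]) [ 0.5541 -0.3676  0.0965] local x 0.021 (on=+.0273)
wrist ([296, 201, 46, 42, 1443], [319.2, 221.3]) [ 0.5556 -0.3669  0.0965] local x 0.0223 (on=+.0273)
```

Call:
drive_tool(
  deltas=[
    {"x":0.04,"y":0,"z":0,"rx":0,"ry":0,"rz":0,"fingers":1},
    {"x":0.07,"y":0,"z":0,"rx":0,"ry":0,"rz":0,"fingers":1},
    {"x":0.07,"y":0,"z":0,"rx":0,"ry":0,"rz":0,"fingers":1},
  ],
)

```text
time: 19.83
tool_pos: [0.5358, -0.3618, 0.1048]
tcp_rot: [0.994, -0.106, -0.006, -0.001]
wrist_force: [-16.1, 7.5, 9.2]
opening: 0.005
gripper_force: 8.9
```

```bash
python3 tog.py
```

```text
19.8333 [ 0.5357968  -0.36177133  0.10478356] [-16.05806858   7.49962282   9.17555572]
scene ([183, 273, 9, 11, 73], [187.2, 277.7]) [ 0.5551 -0.3678  0.0965] local x 0.022 (on=+.0273)
wrist ([295, 203, 47, 41, 1452], [318.8, 222.9]) [ 0.5558 -0.3669  0.0965] local x 0.0224 (on=+.0273)
```

Call:
drive_tool(
  deltas=[
    {"x":-0.1,"y":0,"z":0,"rx":0,"ry":0,"rz":0,"fingers":1},
    {"x":-0.3,"y":0,"z":0,"rx":0,"ry":0,"rz":0,"fingers":1},
    {"x":-0.5,"y":0,"z":0,"rx":0,"ry":0,"rz":0,"fingers":1},
    {"x":-0.7,"y":0,"z":0,"rx":0,"ry":0,"rz":0,"fingers":1},
    {"x":-0.7,"y":0,"z":0,"rx":0,"ry":0,"rz":0,"fingers":1},
  ],
)

```text
time: 20.35
tool_pos: [0.4704, -0.3482, 0.1055]
tcp_rot: [0.994, -0.107, 0.0, 0.001]
wrist_force: [0.6, -0.5, 0.4]
opening: 0.005
gripper_force: 0.0
```

Call:
drive_tool(
  deltas=[
    {"x":0,"y":0,"z":-0.3,"rx":0,"ry":0,"rz":0,"fingers":1},
    {"x":0,"y":0,"z":-0.6,"rx":0,"ry":0,"rz":0,"fingers":1},
    {"x":0,"y":0,"z":-1,"rx":0,"ry":0,"rz":0,"fingers":1},
    {"x":0,"y":0,"z":-1,"rx":0,"ry":0,"rz":0,"fingers":1},
    {"x":0,"y":0,"z":-1,"rx":0,"ry":0,"rz":0,"fingers":1},
  ],
)

```text
time: 20.77
tool_pos: [0.4754, -0.349, 0.2075]
tcp_rot: [0.995, -0.105, 0.003, 0.003]
wrist_force: [0.4, -0.2, -0.4]
opening: 0.006
gripper_force: 0.0
```

```bash
cat >> tog.py <<'E'
r=lambda n,px:ray(n,[px],pose)
bs=[b[2] for b in blobs(redm(S),15)[0] if 150<b[2][0]<260 and b[2][1]>220][0];bw=[b[2] for b in blobs(redm(W),15)[0] if b[2][0]<450][0]
print("tri",tri(r("scene",bs),r("wrist",bw)))
cv2.imwrite("pics/w9.png",W[...,::-1])
E
python3 tog.py
```

```text
20.7667 [ 0.47543538 -0.34895619  0.20753267] [ 0.41867159 -0.2192469  -0.35098795]
scene ([184, 274, 11, 8, 74], [188.5, 277.7]) [ 0.557  -0.3655  0.0965] local x 0.0233 (on=+.0273)
wrist ([300, 83, 34, 34, 885], [316.2, 99.6]) [ 0.5592 -0.3668  0.0965] local x 0.0258 (on=+.0273)
tri (array([ 0.55923223, -0.36650092,  0.09895852]), np.float64(0.0006392942584278113))
```

View pics/w9.png

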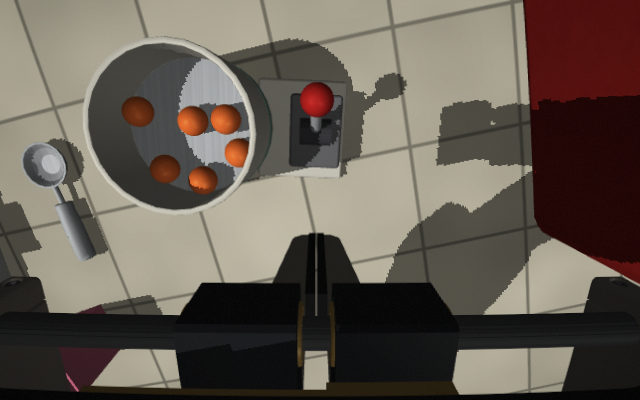

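The ball now leans to the on side, at (317,100), with its measured offset of +25.8 mm matching the stop at 27.3 mm. All six balls are in the basin and the arm touches nothing, so I'm handing in.

```bash
python3 -c "
from rig import ctrl
print(ctrl.finish_job())"
```

```text
the job is handed in; nothing more can be done
None
```

I handed the job in at about 21 s of the 72 s; the hand-in returned no verdict. All six balls are in the warmer's basin. After that the toggle was pushed against its stop, about 0.78 of 0.8 rad from the images. The empty cup stands upright on the lowest tier, and no other object was seen to move.

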